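# Stack the cutter cases in the lathe-bench cradle and slide the keeper home

## Robot

A 6-joint arm with a two-finger parallel gripper is mounted at the origin on the work surface. World frame = base frame: x ahead of the robot, y to its left, z up, the work surface at z = 0. Lengths are in m, angles in rad, forces in N, time in s.
With the tool pointing down it reaches from about 0.35 to 0.875 m from the base axis. Payload 4.2 kg.
Tool frame: the origin (TCP) lies at the very end of the fingers, on their centre line; the grasp point (between the pads) lies 19 mm behind it; z points along the fingers, y is the line along which they close (so a half turn about z gives the same grasp; the last joint's range is limited). The gripper opens to 87 mm and grips with 3 to 60 N. Pads are 19 mm wide; open, the fingers measure 117 mm over their backs; the gripper's body (75 mm by 190 mm) begins 51 mm behind the grasp point.
Start: joints at [1.41, 0.385, 0.008, 0, -1.194, -0.259], TCP at [0.255, 0.571, 0.223] pointing down, gripper open.
Joint ranges: [-3.14, 3.14], [-1.21, 2.06], [-1.07, 1.41], [-3.16, 2.05], [-2.99, -0.16], [-3.1, 3.1]. Speed limits (rad/s): [2.79, 2.79, 3.14, 3.14, 3.14, 3.14].

## Interface

Orientations are given as a unit quaternion [x, y, z, w].
In Python, from plant import read_state, grab_frame, finish_job, spot_in, outline_of, spot_point gives the robot as it stands.
- The arm moves only by the tool step_arm, never from a script. Its argument "targets" is a list of rows, each a list of 3 entries, a list of its own where there are three numbers: the gripper's target within -1 to 1 (fully open at 1, half-way at 0, shut at -1), then the shift along the tool's x, y, z in m, then the turn about the tool's z in rad. In form: [[hand, [x, y, z], roll], ...]. A call has 1 to 8 rows; each row is the pose to reach, as a shift and turn from the pose commanded when the call began, along the tool's axes at that moment; what a row does not reach only later rows make up. A row lasts 1/8 s, in which the tool goes at most 62.5 mm and 10.7 degrees, less where a joint would pass 70% of its speed; a pose out of reach is approached as far as the arm can. A call with a gripper value outside its range is refused whole. The fingers move at their own pace and stop on an object; "grip_force" is the grip in N (left out, the last holds). Time passes only in rows, so rows that repeat a pose let the fingers close. It gives the time, the measured TCP pose, the force, the opening and the grip force at its end, in the units of the state.
- read_state(): the state, without advancing time (a new reading comes with each control period).
- grab_frame(name): name is "scene" or "top"; returns a dict with "frame" (384x512x3 uint8, blue, green, red), "fx", "fy", "cx", "cy" (pixels), "T" (4x4, takes a point from camera to world coordinates). Camera axes: x right, y down, z forward; pixel columns grow to the right and rows downward; lengths in m; the calibration is good to about 2 mm. A picture is of the moment at which its call begins. There is no depth.
- finish_job(): hands the job in; it is judged then, once.
Trained networks look in a picture, given as the dict that the camera call returned (one of the last four; its "shot" number tells which), for a name from the list of things; names that differ only in an ending like _2 or _b are one class to them, and where a whole thing is asked for, a point or a joint stands for the part that bears it (a point fixed in the world has none). Each returns a list of dicts, best first, with "confidence" (0 to 1); they miss things now and then, are a little off and sometimes report something else, mostly with a low value. They report only what shows in the picture. A call takes as long as a camera call. They do not tell look-alikes from the thing itself.
- spot_in(name, picture): "position" ([x, y, z] in m, in world coordinates, good to about 4 mm: the middle of the surface that is visible of it).
- outline_of(name, picture): "region" (384x512 bool, what is visible of it).
- spot_point(name, picture): "position" ([x, y, z] in m, in world coordinates, good to about 4 mm: a listed point, or the origin of a listed thing).
The state is a dict: "time_s": time; "qpos": joint angles; "dq": joint speeds; "joint_efforts": joint torques, N m; "eef_pos": TCP position; "tool_rot": TCP orientation; "ft_force": force on the tool from outside, world axes, zero at the start; "ft_torque": the same for the moment, N m; "finger_gap": opening from 0.0 (shut) to 1.0 (fully open); "grip_force": force on a finger pad.
Only numpy, scipy, OpenCV 4.12 (cv2) and the standard library are available. Lean on these libraries where they do the work, as an engineer would, in place of code of your own. Each camera call takes 0.05 s, during which the arm holds its last target. There are 200 camera calls.

## Task

Put the cutter cases away before the lathe shakes them off the bench. Slide the cradle's keeper all the way back, stack every case from the mat flat in one square column in the outlined bay against the end stop (sides flush, long sides along the track), then slide the keeper forward until its face plate rests against the column, and let go. Leave the jar, bowl and scraper where they are.

Things in the scene. Friction and masses are not known exactly. Their poses are not given: they have to be found in the camera images.
- case0: closed flat grey plastic case with a thin black seam, a small steel latch on one end and a plain paper label on the lid: 54 wide (its x) by 84 long (its y) by 30 mm high (its z), about 0.16 kg, rigid, cannot be opened. Origin: centre of its underside. All cases are alike; it starts label up on the mat, but may end either face up. May be absent
- case1: closed flat grey plastic case with a thin black seam, a small steel latch on one end and a plain paper label on the lid: 54 wide (its x) by 84 long (its y) by 30 mm high (its z), about 0.16 kg, rigid, cannot be opened. Origin: centre of its underside. All cases are alike; it starts label up on the mat, but may end either face up. May be absent
- case2: closed flat grey plastic case with a thin black seam, a small steel latch on one end and a plain paper label on the lid: 54 wide (its x) by 84 long (its y) by 30 mm high (its z), about 0.16 kg, rigid, cannot be opened. Origin: centre of its underside. All cases are alike; it starts label up on the mat, but may end either face up. May be absent
- case3: closed flat grey plastic case with a thin black seam, a small steel latch on one end and a plain paper label on the lid: 54 wide (its x) by 84 long (its y) by 30 mm high (its z), about 0.16 kg, rigid, cannot be opened. Origin: centre of its underside. All cases are alike; it starts label up on the mat, but may end either face up. May be absent
- case4: closed flat grey plastic case with a thin black seam, a small steel latch on one end and a plain paper label on the lid: 54 wide (its x) by 84 long (its y) by 30 mm high (its z), about 0.16 kg, rigid, cannot be opened. Origin: centre of its underside. All cases are alike; it starts label up on the mat, but may end either face up. May be absent
- case5: closed flat grey plastic case with a thin black seam, a small steel latch on one end and a plain paper label on the lid: 54 wide (its x) by 84 long (its y) by 30 mm high (its z), about 0.16 kg, rigid, cannot be opened. Origin: centre of its underside. All cases are alike; it starts label up on the mat, but may end either face up. May be absent
- cradle: fixed plywood base board, 100 (its x) by 310 (its y) by 10 mm thick, screwed to the bench. Origin: centre of its underside; its y axis runs along the track. At its +y end stands a dark wood end stop, 60 wide (x), 12 thick (y), rising 35 mm above the board, its inner face at y = +141 mm. Next to the stop is the bay, 54 by 84 mm, outlined with thin dark lines. The sliding keeper runs on the rest of the board
- bay (a point): centre of the bay, on the top face of the board (10 mm above the bench); axes as the cradle. A case touching the end stop and centred across the board has its origin above this point, its long side along the track
- keeper (a joint): travel of the keeper along its track, in m: 0 = right back, clear of the bay (face plate 85 mm from the bay's edge); it grows as the keeper slides towards the end stop; 0.085 = face plate at the near edge of the bay, touching a case that lies against the end stop; 0.12 = limit, inside an empty bay. Stays where it is left, friction about 2 N
- keeper_face (a point): top middle edge of the keeper's front face. The face plate is dark wood, 54 wide, 12 thick, its top 45 mm above the bench; axes as the cradle, +y towards the bay
- keeper_grip (a point): top centre of the keeper's grip, an upright aluminium fin 20 (x) by 30 (y) by 64 mm high, its top 75 mm above the bench, 90 mm behind (-y of) the face plate's face; joined to the plate by a low steel bar. Pinch it across x (20 mm) from above and slide it along y
- mat: fixed black rubber mat, 300 (x) by 360 (y) by 3 mm thick, where the cases lie at first. Origin: centre of its underside
- wax_jar: bystander: closed jar of wax with a steel cap, 60 mm across, 60 mm high, standing. Origin: centre of its underside
- bowl: bystander: turned wooden bowl, 100 mm across, 45 mm high. Origin: centre of its underside
- scraper: bystander: lathe scraper lying on the bench, 310 mm long along its x, 28 mm high. Origin: about its middle, on the bench
Not all that is in view belongs to the job. Leave any brown look-alike of the case5 alone. What is shaped like the case2 but yellow is not meant.

How it is judged:
On the way, in this order (a step that is already met when the one before it is completed fails the run):
1. the keeper is slid all the way back (within 6 mm) (value of joint keeper below 0.006 m), for 0.2 s.
2. every case stands in one square column in the bay (x of case0 in the frame of bay between -0.007 and 0.007 m and y of case0 in the frame of bay between -0.008 and 0.007 m and angle between the y axis of each of case0, case1, case2, case3, case4, case5 and the y axis of cradle, either way round below 0.1 rad and angle between the z axis of each of case0, case1, case2, case3, case4, case5 and the z axis of cradle, either way round below 0.06 rad and linear speed of each of case0, case1, case2, case3, case4, case5 below 0.03 m/s and x of case1 in the frame of bay between -0.007 and 0.007 m and y of case1 in the frame of bay between -0.008 and 0.007 m and x of case2 in the frame of bay between -0.007 and 0.007 m and y of case2 in the frame of bay between -0.008 and 0.007 m and x of case3 in the frame of bay between -0.007 and 0.007 m and y of case3 in the frame of bay between -0.008 and 0.007 m and x of case4 in the frame of bay between -0.007 and 0.007 m and y of case4 in the frame of bay between -0.008 and 0.007 m and x of case5 in the frame of bay between -0.007 and 0.007 m and y of case5 in the frame of bay between -0.008 and 0.007 m), for 0.3 s.
3. the keeper is slid forward against the column (value of joint keeper between 0.081 and 0.088 m), for 0.2 s.
At the end, for the whole second after the job is handed in: Every case lies flat (0.06 rad, either face up) and at rest in one column in the bay: centre within 7 mm of the bay's across the track, 7 mm along it (8 mm on the keeper's side), long side within 0.1 rad of the track; keeper against the column (joint 0.081 to 0.088) (all of step 2 and all of step 3); the robot touches nothing.
It fails at once if the wax jar is pushed more than 5 cm aside or knocked over (distance of wax_jar from where it was at the start of the episode above 0.05 m or angle between wax_jar's own z axis and vertical above 0.5 rad).
It fails at once if the bowl is pushed more than 5 cm aside or knocked over (distance of bowl from where it was at the start of the episode above 0.05 m or angle between bowl's own z axis and vertical above 0.5 rad).
It fails at once if the scraper is pushed more than 5 cm aside (distance of scraper from where it was at the start of the episode above 0.05 m).
Of case0, case1, case2, case3, case4, case5 only 4 to 6 are there at a start; the rules pass over those that are not, and their reading is None.
At some moment in a run one of case0, case1, case2, case3, case4, case5 may be knocked a few centimetres aside while the robot is not near it.
Once in a run the grip may slacken for a moment while it holds something.
It also fails if it takes over 210 s, if anything falls off the work surface, if the arm or the gripper's body presses on something with over 40 N, if the wrist force passes 120 N, or if a joint passes its speed limit or range.

## Working session

There is one attempt and no reset: what is moved stays moved. The work goes in short steps, Python scripts to look and compute and a tool call to move; the robot and the scene stay as the last step left them, time stands still between calls to the robot, and variables do not carry over. Pictures are saved under pics/ and viewed, at most 14 in all, crops included, and the job is handed in when it is done.

Besides the shell and the picture viewer there is one more tool, called after "Call:" as a command line: name --argument value ..., lists and objects as JSON in quotes. step_arm: Moves the arm, as the interface text tells. Its arguments: {"type":"object","properties":{"targets":{"type":"array"},"grip_force":{"type":"number"}},"required":["targets"]}

```bash
mkdir -p pics; ls; cat > h.py <<'E'
import numpy as np, cv2
from plant import *
from scipy.spatial.transform import Rotation as R
def pix2w(P,u,v,z):
    T=np.array(P["T"]);d=T[:3,:3]@np.array([(u-P["cx"])/P["fx"],(v-P["cy"])/P["fy"],1]);o=T[:3,3]
    return o+d*(z-o[2])/d[2]
def w2pix(P,p):
    T=np.array(P["T"]);c=T[:3,:3].T@(np.array(p)-T[:3,3])
    return np.array([P["fx"]*c[0]/c[2]+P["cx"],P["fy"]*c[1]/c[2]+P["cy"]])
E
python3 - <<'E'
from h import *
s=read_state();print({k:np.round(v,3) for k,v in s.items()})
for n in("top","scene"):
    P=grab_frame(n);cv2.imwrite(f"pics/{n}0.png",cv2.resize(P["frame"],(800,600)))
    print(n,np.round(P["T"],3).tolist(),P["fx"])
    for k in("case0","keeper_grip","keeper_face","bay","cradle","mat","wax_jar","bowl","scraper"):
        print(k,[(np.round(d["position"],3).tolist(),round(d["confidence"],2),np.round(w2pix(P,d["position"])*800/512).tolist()) for d in spot_point(k,P)])
E
```

```text
pics
{'time_s': np.float64(0.0), 'qpos': array([ 1.41 ,  0.386,  0.007, -0.   , -1.194, -0.259]), 'dq': array([ 0.001,  0.   ,  0.001, -0.002, -0.001, -0.   ]), 'joint_efforts': array([-0.0000e+00, -3.9067e+01,  1.8740e+01,  4.2200e+00,  1.1000e-02,
       -0.0000e+00]), 'eef_pos': array([0.254, 0.57 , 0.221]), 'tool_rot': array([ 0.978, -0.208, -0.   ,  0.001]), 'ft_force': array([-0.557, -0.301, -0.402]), 'ft_torque': array([-0.012,  0.024,  0.083]), 'grip_force': np.float64(0.0), 'finger_gap': np.float64(1.001)}
top [[0.011, -0.979, 0.203, 0.154], [-1.0, -0.01, 0.004, -0.006], [-0.002, -0.203, -0.979, 1.927], [0.0, 0.0, 0.0, 1.0]] 498.4493815762611
case0 [([0.756, -0.302, -0.002], 0.88, [511.0, 248.0]), ([0.566, -0.232, 0.004], 0.84, [485.0, 320.0]), ([0.255, -0.307, 0.0], 0.76, [517.0, 445.0]), ([0.789, -0.134, 0.004], 0.75, [446.0, 235.0]), ([0.503, 0.191, 0.074], 0.72, [314.0, 337.0]), ([0.593, -0.123, 0.006], 0.68, [442.0, 309.0]), ([0.435, -0.335, 0.002], 0.64, [527.0, 372.0]), ([0.437, -0.222, 0.002], 0.64, [481.0, 370.0]), ([0.568, -0.352, 0.002], 0.61, [532.0, 320.0])]
kee
[... 950 characters left out ...]
 [213.0, 386.0]), ([0.439, -0.224, 0.001], 0.74, [320.0, 284.0]), ([0.568, -0.354, 0.002], 0.69, [239.0, 310.0]), ([0.436, -0.33, 0.002], 0.63, [278.0, 271.0]), ([0.567, -0.235, 0.008], 0.58, [289.0, 322.0]), ([0.253, -0.305, 0.004], 0.55, [323.0, 222.0])]
keeper_grip [([0.5, 0.193, 0.074], 0.87, [500.0, 332.0])]
keeper_face [([0.484, 0.279, 0.044], 0.6, [545.0, 347.0])]
bay [([0.485, 0.291, 0.012], 0.57, [548.0, 359.0])]
cradle [([0.501, 0.196, -0.003], 0.8, [499.0, 357.0]), ([0.564, -0.234, 0.008], 0.6, [290.0, 322.0])]
mat [([0.513, -0.232, 0.001], 0.76, [302.0, 307.0])]
wax_jar [([0.777, -0.016, 0.001], 0.59, [346.0, 438.0])]
bowl [([0.51, 0.521, 0.002], 0.77, [666.0, 405.0])]
scraper []
```

View pics/top0.png

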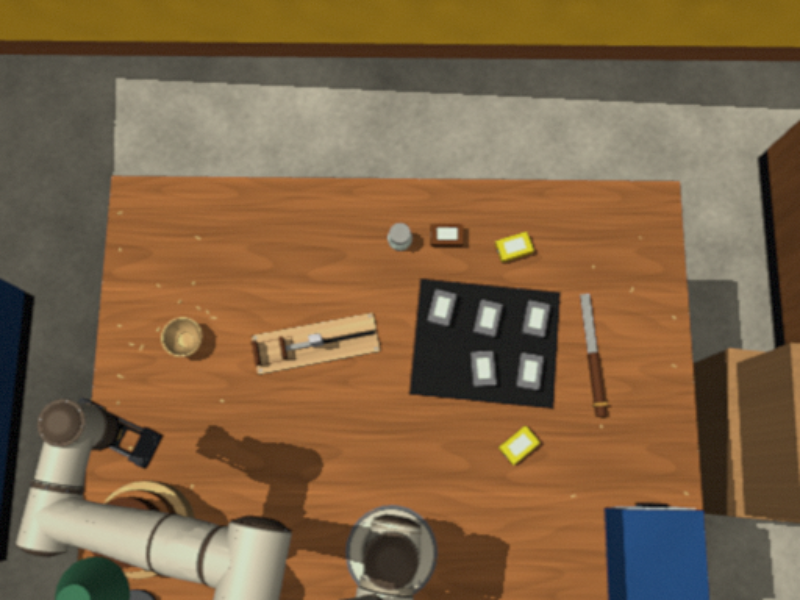

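View pics/scene0.png

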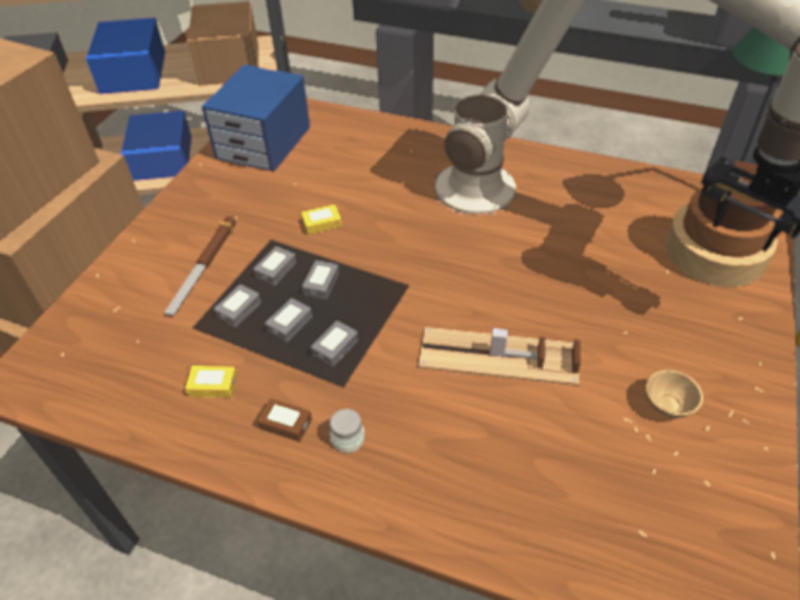

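Five grey cases lie on the black mat (800×600 top view): (442,308), (488,318), (537,319), (484,368), (530,371). The look-alikes all lie off the mat: yellow at (515,246) and (519,445), brown at (447,235). The keeper sits forward in the bay at about (288,348), its fin at (315,340), and the end stop is at (258,352). I'll refine the poses by fitting silhouettes.

```bash
cat >> h.py <<'E'
from scipy.optimize import minimize
K=4
def box(cx,cy,z0,wx,wy,h):
    return np.array([[cx+a*wx/2,cy+b*wy/2,z0+c*h] for a in(-1,1) for b in(-1,1) for c in(0,1)])
def render(P,boxes,q,shape,off):
    m=np.zeros(shape,np.uint8);c,s=np.cos(q[2]),np.sin(q[2])
    for b in boxes:
        w=b@np.array([[c,s,0],[-s,c,0],[0,0,1]])+[q[0],q[1],0]
        px=np.array([w2pix(P,p) for p in w])
        px=(px+.5-off)*K
        cv2.fillConvexPoly(m,cv2.convexHull(np.round(px*16).astype(np.int32)),1,shift=4)
    return m
def fit(views,boxes,q0):
    """views: list of (picture, 0..1 float image); returns q,mean IoU"""
    V=[]
    for P,M in views:
        ys,xs=np.where(M>.3);x0,x1,y0,y1=max(xs.min()-6,0),xs.max()+7,max(ys.min()-6,0),ys.max()+7
        V.append((P,(cv2.resize(M[y0:y1,x0:x1].astype(np.float32),None,fx=K,fy=K,interpolation=cv2.INTER_LINEAR)>.5),np.array([x0,y0])))
    def cost(v):
        q=np.array(q0)+np.array(v)*[.01,.01,.1];t=0
        for P,M,o in V:
            m=render(P,boxes,q,M.shape,o)>0;t-=(m&M).sum()/(m|M).sum()
        return t/len(V)
    r=min((minimize(cost,[0,0,a],method="Nelder-Mead",options=dict(initial_simplex=np.array([[0,0,a],[.8,0,a],[0,.8,a],[0,0,a+.8]]),xatol=.01,fatol=1e-4)) for a in(-2,0,2)),key=lambda r:r.fun)
    return np.array(q0)+r.x*[.01,.01,.1],-r.fun
CASE=lambda z:[box(0,0,z,.054,.084,.03)]
CRADLE=[box(0,0,0,.1,.31,.01),box(0,.147,.01,.06,.012,.035)]
def brd(P,g,m=12):
    return g
def cases(pics,z=.003,yaw=-.1):
    """cases on the mat: candidates by the network, mask by outlines"""
    out=[]
    obs=[]
    for P in pics:
        for d in outline_of("case0",P):
            r=np.asarray(d["region"]);v,u=np.where(r)
            if len(u)<20: continue
            p=pix2w(P,u.mean(),v.mean(),z+.018)
            hsv=cv2.cvtColor(P["frame"],cv2.COLOR_BGR2HSV)[r]
            obs.append((p,P,r,np.median(hsv[:,1]),d["confidence"]))
    return obs
E
python3 - <<'E'
from h import *
T=grab_frame("top");S=grab_frame("scene")
o=cases([T,S])
used=[]
for p,P,r,sat,c in o:
    if P is not T: continue
    mt=[x for x in o if x[1] is S and np.linalg.norm(x[0][:2]-p[:2])<.03]
    print(np.round(p[:2],3),"sat",sat,"conf",round(c,2),r.sum(),len(mt))
    if sat<80 and len(mt) and r.sum()<2000:
        for vs in([(T,r)],[(S,mt[0][2])],[(T,r),(S,mt[0][2])]):
            q,i=fit(vs,CASE(.003),[p[0],p[1],-.1]);print("   ",np.round(q,4),round(i,3))
vs=[(P,np.asarray(outline_of("cradle",P)[0]["region"])) for P in(T,S)]
for v in([vs[0]],[vs[1]],vs):
    q,i=fit(v,CRADLE,[.504,.198,.19]);b=q[:2]+.099*np.array([-np.sin(q[2]),np.cos(q[2])]);print("cradle",np.round(q,4),round(i,3),"bay",np.round(b,4))
E
```

```text
[ 0.255 -0.305] sat 180.0 conf 0.87 354 1
[ 0.754 -0.302] sat 185.0 conf 0.84 344 1
[ 0.568 -0.235] sat 8.0 conf 0.8 295 1
    [ 0.5689 -0.234  -1.7782] 0.884
    [ 0.5654 -0.2361  1.3874] 0.909
    [ 0.5671 -0.2343  1.3379] 0.885
[ 0.566 -0.353] sat 9.0 conf 0.71 355 1
    [ 0.5684 -0.3536  1.3423] 0.918
    [ 0.5664 -0.357   1.3563] 0.909
    [ 0.5679 -0.3549  1.3524] 0.901
[ 0.785 -0.131] sat 161.0 conf 0.68 305 1
[ 0.436 -0.335] sat 8.0 conf 0.63 353 1
    [ 0.4365 -0.3348 -1.7208] 0.931
    [ 0.431  -0.3386  1.5188] 0.844
    [ 0.436  -0.3352  1.4244] 0.875
[ 0.593 -0.119] sat 8.0 conf 0.63 291 1
    [ 0.5944 -0.1185  1.3191] 0.906
    [ 0.5924 -0.1222  1.293 ] 0.912
    [ 0.5931 -0.1198  1.285 ] 0.89
[ 0.438 -0.22 ] sat 8.0 conf 0.54 330 1
    [ 0.4395 -0.2205 -1.4996] 0.928
    [ 0.4376 -0.2228 -1.4489] 0.902
    [ 0.4394 -0.221  -1.5018] 0.906
[ 0.778 -0.012] sat 22.0 conf 0.32 222 0
cradle [0.5025 0.1962 0.204 ] 0.919 bay [0.4824 0.2932]
cradle [0.4991 0.195  0.2133] 0.937 bay [0.4781 0.2918]
cradle [0.5003 0.1952 0.206 ] 0.921 bay [0.4801 0.2921]
```

```bash
cat >> h.py <<'E'
def go(pos,phi,s=None):
    """tool shift and roll from the measured pose to pos with closing line at world angle phi (mod pi)"""
    s=s or read_state();M=R.from_quat(s["tool_rot"]).as_matrix()
    d=M.T@(np.array(pos)-s["eef_pos"])
    a=np.arctan2(M[1,1],M[0,1]);r=-((phi-a+np.pi/2)%np.pi-np.pi/2)
    print("shift",np.round(d,4).tolist(),"roll",round(r,3),"alt",round(r-np.sign(r)*np.pi,3),"q6",round(s["qpos"][5],2),"z",round(s["eef_pos"][2],4))
E
python3 -c "
from h import *
go([.501,.1925,.13],.204)"
```

```text
shift [0.3791, 0.245, 0.0926] roll 0.947 alt -2.195 q6 -0.26 z 0.2225
```

Call:
step_arm --targets '[[0, [0.047, 0.031, 0.0], 0.118], [0, [0.095, 0.061, 0.0], 0.237], [0, [0.142, 0.092, 0.0], 0.355], [0, [0.19, 0.122, 0.02], 0.474], [0, [0.237, 0.153, 0.04], 0.592], [0, [0.284, 0.184, 0.06], 0.71], [0, [0.332, 0.214, 0.08], 0.829], [0, [0.379, 0.245, 0.092], 0.947]]'

```text
time_s: 2.3
eef_pos: [0.5016, 0.1908, 0.1298]
tool_rot: [0.774, -0.633, -0.0, 0.0]
ft_force: [0.9, 1.6, 1.1]
finger_gap: 0.502
grip_force: 0.0
```

```bash
python3 -c "
from h import *
go([.501,.1925,.05],.204);print(read_state()['eef_pos'],read_state()['finger_gap'])
T=grab_frame('top');S=grab_frame('scene')
for P in(T,S): print([(np.round(d['position'],4),d['confidence']) for d in spot_point('keeper_grip',P)[:1]])"
```

```text
shift [-0.0018, 0.0002, 0.0798] roll -0.004 alt 3.138 q6 -0.47 z 0.1298
[0.50157991 0.1908351  0.12982984] 0.5023025205727641
[]
[(array([0.5031, 0.1911, 0.0727]), 0.73)]
```

Call:
step_arm --targets '[[0, [-0.001, 0, 0.04], 0], [0, [-0.001, 0, 0.08], 0], [0, [-0.001, 0, 0.08], 0], [-1, [-0.001, 0, 0.08], 0], [-1, [-0.001, 0, 0.08], 0], [-1, [-0.001, 0, 0.08], 0], [-1, [-0.001, 0, 0.08], 0], [-1, [-0.001, 0, 0.08], 0]]' --grip_force 15

```text
time_s: 3.5
eef_pos: [0.5032, 0.1949, 0.0521]
tool_rot: [0.776, -0.631, 0.001, -0.003]
ft_force: [4.9, 1.6, 2.1]
finger_gap: 0.23
grip_force: 15.0
```

Call:
step_arm --targets '[[-1, [0.015, 0, 0], 0], [-1, [0.035, 0, 0], 0], [-1, [0.055, 0, 0], 0], [-1, [0.075, 0, 0], 0], [-1, [0.09, 0, 0], 0], [-1, [0.1, 0, 0], 0], [-1, [0.105, 0, 0], 0], [-1, [0.108, 0, 0], 0]]'

```text
time_s: 4.5
eef_pos: [0.525, 0.0885, 0.0521]
tool_rot: [0.776, -0.631, 0.001, -0.003]
ft_force: [4.6, 3.5, 4.2]
finger_gap: 0.228
grip_force: 15.0
```

```bash
python3 -c "
from h import *
for n in('top','scene'):
  P=grab_frame(n)
  for k in('keeper_grip','keeper_face','bay'): print(n,k,[(np.round(d['position'],4),d['confidence']) for d in spot_point(k,P)[:1]])
s=read_state();print(s['eef_pos'],s['ft_force'],s['finger_gap'])"
```

```text
top keeper_grip [(array([ 0.5677, -0.2329,  0.0036]), 0.69)]
top keeper_face [(array([0.5033, 0.1739, 0.0443]), 0.55)]
top bay [(array([0.4832, 0.2946, 0.0056]), 0.83)]
scene keeper_grip [(array([0.5212, 0.0816, 0.0756]), 0.57)]
scene keeper_face [(array([0.5069, 0.1744, 0.044 ]), 0.76)]
scene bay [(array([0.486 , 0.2868, 0.0135]), 0.97)]
[0.52507231 0.08826269 0.05208431] [5.30991144 0.30880674 3.37268629] 0.22810129617963384
```

Call:
step_arm --targets '[[-1, [0.002, 0, 0], 0], [-1, [0.004, 0, 0], 0], [-1, [0.004, 0, 0], 0]]'

```text
time_s: 5.28
eef_pos: [0.5258, 0.0846, 0.0521]
tool_rot: [0.776, -0.631, 0.001, -0.002]
ft_force: [4.5, 1.6, 4.3]
finger_gap: 0.232
grip_force: 15.0
```

Call:
step_arm --targets '[[-1, [0.002, 0, 0], 0], [-1, [0.004, 0, 0], 0], [-1, [0.004, 0, 0], 0]]'

```text
time_s: 5.65
eef_pos: [0.5262, 0.083, 0.052]
tool_rot: [0.776, -0.631, 0.001, -0.004]
ft_force: [0.8, 11.8, 5.5]
finger_gap: 0.232
grip_force: 15.0
```

Call:
step_arm --targets '[[-1, [0.0, 0, 0], 0], [0, [0, 0, 0], 0], [0, [0, 0, 0], 0], [0.7, [0, 0, -0.06], 0], [0.7, [0, 0, -0.1], 0]]'

```text
time_s: 6.28
eef_pos: [0.5231, 0.0788, 0.1515]
tool_rot: [0.775, -0.632, -0.001, 0.001]
ft_force: [0.3, 0.2, -0.6]
finger_gap: 0.597
grip_force: 0.0
```

```bash
cat >> h.py <<'E'
DX=np.array([0,0.])
def look(z=.003):
    """fit the grey cases with the top view (masks from the network); print in world"""
    T=grab_frame("top");res=[]
    for p,P,r,sat,c in cases([T],z):
        if sat<40 and 150<r.sum()<600 and p[1]<-.03 and .35<p[0]<.68:
            a=np.array(np.where(r)[::-1],float).T.astype(np.float32)
            q,i=fit([(T,r)],CASE(z),[p[0],p[1],1.4]);res.append(q);print("case",np.round(q,4).tolist(),round(i,3),round(c,2))
    return T,res
E
python3 -c "
from h import *
T,res=look()
go([.594,-.1195,.07],1.29)
for k in('keeper_grip','keeper_face'): print(k,[(np.round(d['position'],4),d['confidence']) for d in spot_point(k,T)[:1]])"
```

```text
case [0.4355, -0.3342, 1.4197] 0.943 0.91
case [0.5667, -0.2329, 1.3435] 0.825 0.79
case [0.4405, -0.2209, 1.6408] 0.932 0.72
case [0.5679, -0.3546, 1.3553] 0.921 0.6
case [0.5953, -0.1202, 1.3326] 0.882 0.56
shift [0.209, -0.026, 0.0846] roll -1.086 alt 2.056 q6 -0.25 z 0.1546
keeper_grip []
keeper_face [(array([0.5049, 0.1685, 0.0454]), 0.54)]
```

Call:
step_arm --targets '[[0.7, [0.04, -0.005, 0], -0.18], [0.7, [0.09, -0.01, 0], -0.36], [0.7, [0.14, -0.02, 0.01], -0.54], [0.7, [0.18, -0.025, 0.03], -0.72], [0.7, [0.209, -0.026, 0.06], -0.9], [0.7, [0.209, -0.026, 0.09], -1.08], [0.7, [0.209, -0.026, 0.09], -1.106], [0.7, [0.209, -0.026, 0.09], -1.106]]'

```text
time_s: 7.48
eef_pos: [0.5918, -0.1195, 0.0604]
tool_rot: [0.991, -0.131, -0.001, 0.0]
ft_force: [0.5, 0.5, 0.3]
finger_gap: 0.848
grip_force: 0.0
```

```bash
python3 -c "
from h import *
go([.595,-.1195,.007],1.31);print(read_state()['eef_pos'])"
```

```text
shift [0.0032, -0.0008, 0.0534] roll -0.002 alt 3.14 q6 1.24 z 0.0604
[ 0.59179627 -0.11946053  0.0604383 ]
```

Call:
step_arm --targets '[[0.7, [0.003, -0.001, 0.03], 0], [0.7, [0.003, -0.001, 0.054], 0], [0.7, [0.003, -0.001, 0.054], 0], [-0.2, [0.003, -0.001, 0.054], 0], [-0.2, [0.003, -0.001, 0.054], 0], [-0.2, [0.003, -0.001, 0.054], 0], [-0.2, [0.003, -0.001, 0.0], 0], [-0.2, [0.003, -0.001, -0.06], 0]]' --grip_force 30

```text
time_s: 8.48
eef_pos: [0.5942, -0.1193, 0.1209]
tool_rot: [0.991, -0.13, -0.002, 0.0]
ft_force: [1.7, -1.0, -0.8]
finger_gap: 0.613
grip_force: 30.0
```

```bash
python3 -c "
from h import *
b=np.array([.483,.2925]);d=np.array([-.2016,.9795])
go([*(b-.008*d),.12],.203);s=read_state();print(s['eef_pos'],s['ft_force'],s['finger_gap']*87)"
```

```text
shift [-0.2101, -0.362, 0.0012] roll 1.107 alt -2.035 q6 1.24 z 0.1209
[ 0.5941963  -0.11929884  0.12085002] [ 1.74487899 -0.99121378 -0.77034257] 53.369222366356624
```

Call:
step_arm --targets '[[-0.2, [-0.015, -0.025, -0.01], 0.08], [-0.2, [-0.04, -0.07, -0.01], 0.22], [-0.2, [-0.07, -0.12, -0.01], 0.37], [-0.2, [-0.1, -0.172, -0.01], 0.53], [-0.2, [-0.131, -0.225, -0.01], 0.69], [-0.2, [-0.16, -0.278, -0.01], 0.85], [-0.2, [-0.19, -0.328, -0.005], 1.0], [-0.2, [-0.21, -0.362, 0.0], 1.107]]'

```text
time_s: 9.48
eef_pos: [0.4846, 0.2869, 0.1207]
tool_rot: [0.774, -0.633, -0.0, -0.0]
ft_force: [0.1, 0.0, -1.6]
finger_gap: 0.615
grip_force: 30.0
```

```bash
python3 -c "
from h import *
b=np.array([.483,.2925]);d=np.array([-.2016,.9795])
go([*(b-.008*d),.017],.203);s=read_state();print(s['eef_pos'],s['ft_force'],s['finger_gap']*87)
T=grab_frame('top');S=grab_frame('scene')
for P in(T,S):
  for k in cases([P],.11):
    if abs(k[0][1]-.29)<.08:
      q,i=fit([(P,k[2])],CASE(s['eef_pos'][2]-.004),[*s['eef_pos'][:2],.2]);e=q[:2]-s['eef_pos'][:2];print(np.round(q,4),round(i,3),'along',e@d,'across',e@[d[1],-d[0]])
cv2.imwrite('pics/hold1.png',cv2.resize(np.hstack([T['frame'][170:270,130:280],S['frame'][130:230,280:430]]),None,fx=2.6,fy=2.6,interpolation=cv2.INTER_CUBIC))"
```

```text
shift [0.0023, 0.0005, 0.1037] roll -0.002 alt 3.139 q6 -0.62 z 0.1207
[0.48456389 0.28693984 0.1207284 ] [ 0.10478498  0.04699648 -1.61494877] 53.53028968703314
```

View pics/hold1.png

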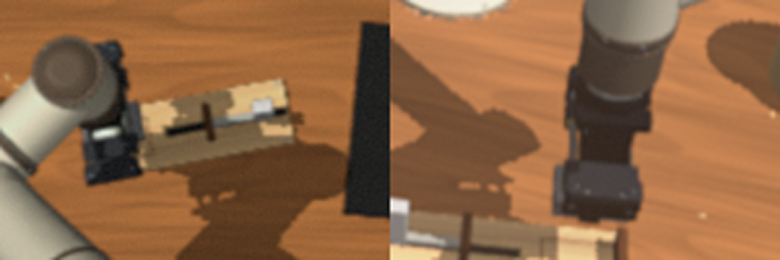

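Call:
step_arm --targets '[[-0.2, [0.004, 0, 0.02], 0], [-0.2, [0.004, 0, 0.05], 0], [-0.2, [0.004, 0, 0.08], 0], [-0.2, [0.004, 0, 0.098], 0], [-0.2, [0.004, 0, 0.1045], 0], [-0.2, [0.004, 0, 0.1045], 0]]'

```text
time_s: 10.42
eef_pos: [0.487, 0.2801, 0.0164]
tool_rot: [0.775, -0.632, 0.0, -0.0]
ft_force: [-0.8, 0.3, -0.9]
finger_gap: 0.615
grip_force: 30.0
```

Call:
step_arm --targets '[[-0.2, [-0.003, 0, 0], 0], [-0.2, [-0.006, 0, 0], 0], [-0.2, [-0.006, 0, 0], 0]]'

```text
time_s: 10.8
eef_pos: [0.4853, 0.2871, 0.0165]
tool_rot: [0.775, -0.632, 0.0, -0.001]
ft_force: [-0.3, 0.1, -1.1]
finger_gap: 0.62
grip_force: 30.0
```

Call:
step_arm --targets '[[-0.2, [-0.002, 0, 0], 0], [-0.2, [-0.004, 0, 0], 0], [-0.2, [-0.004, 0, 0], 0]]'

```text
time_s: 11.18
eef_pos: [0.4844, 0.2906, 0.016]
tool_rot: [0.775, -0.632, 0.0, 0.0]
ft_force: [0.4, 0.8, -1.7]
finger_gap: 0.617
grip_force: 30.0
```

Call:
step_arm --targets '[[-0.2, [-0.002, 0, 0], 0], [-0.2, [-0.003, 0, 0], 0], [-0.2, [-0.003, 0, 0], 0]]'

```text
time_s: 11.55
eef_pos: [0.4841, 0.2909, 0.0161]
tool_rot: [0.775, -0.632, 0.001, 0.002]
ft_force: [5.3, -8.6, 0.9]
finger_gap: 0.617
grip_force: 30.0
```

Call:
step_arm --targets '[[-0.2, [0.001, 0, 0.002], 0], [-0.2, [0.001, 0, 0.003], 0], [-0.2, [0.001, 0, 0.003], 0], [0.3, [0.001, 0, 0.003], 0], [0.7, [0.001, 0, 0.003], 0], [0.7, [0.001, 0, 0.002], 0], [0.7, [0.001, 0, -0.05], 0], [0.7, [0.001, 0, -0.11], 0]]'

```text
time_s: 12.55
eef_pos: [0.4834, 0.2921, 0.126]
tool_rot: [0.775, -0.632, -0.0, 0.002]
ft_force: [2.8, 1.2, 0.1]
finger_gap: 0.847
grip_force: 0.0
```

```bash
python3 -c "
from h import *
T,r=look();go([.5675,-.2335,.15],1.345);s=read_state();print(s['eef_pos'])"
```

```text
case [0.4352, -0.3366, 1.4238] 0.926 0.89
case [0.4404, -0.2207, 1.6461] 0.927 0.82
case [0.568, -0.3546, 1.3448] 0.905 0.81
case [0.5684, -0.2347, 1.368] 0.903 0.74
shift [0.5343, 0.0295, -0.0208] roll -1.14 alt 2.002 q6 -0.63 z 0.1333
[0.48776957 0.29578955 0.13329832]
```

Call:
step_arm --targets '[[0.7, [0.03, 0, -0.02], -0.05], [0.7, [0.09, 0.005, -0.02], -0.2], [0.7, [0.15, 0.008, -0.02], -0.37], [0.7, [0.21, 0.011, -0.02], -0.55], [0.7, [0.27, 0.014, -0.02], -0.72], [0.7, [0.33, 0.018, -0.02], -0.9], [0.7, [0.39, 0.02, -0.02], -1.05], [0.7, [0.43, 0.023, -0.02], -1.15]]'

```text
time_s: 13.65
eef_pos: [0.5484, -0.1351, 0.1456]
tool_rot: [0.994, -0.107, -0.0, -0.0]
ft_force: [0.7, 1.0, 0.6]
finger_gap: 0.853
grip_force: 0.0
```

```bash
cat >> h.py <<'E'
def column(z,b=(.4835,.2915),save=None,S=None,dirn=np.array([-.2016,.9795])):
    """fit the uppermost case of the column (underside z) in both views, report offset from b"""
    for P in(grab_frame("top"),grab_frame("scene")):
        if save: cv2.imwrite(f"pics/{save}_{P['shot']}.png",cv2.resize(P["frame"][*( (slice(150,290),slice(110,300)) if P["T"][2][3]>1.5 else (slice(140,290),slice(230,420)))],None,fx=4,fy=4,interpolation=cv2.INTER_CUBIC))
        for k in cases([P],z):
            if np.hypot(k[0][0]-b[0],k[0][1]-b[1])<.08 and k[2].sum()>100:
                q,i=fit([(P,k[2])],[box(0,0,z,.054,.084,.03)],[b[0],b[1],.2]);e=q[:2]-b
                print("col",np.round(q,4),round(i,3),"conf",round(k[4],2),"n",k[2].sum(),"along",round(e@dirn,4),"across",round(e@[dirn[1],-dirn[0]],4))
E
python3 -c "
from h import *
column(.01,save='c1');go([.568,-.2345,.06],1.355)"; ls pics
```

```text
col [0.4848 0.2926 0.2032] 0.935 conf 0.6 n 361 along 0.0008 across 0.0015
col [0.4789 0.2912 0.1954] 0.91 conf 0.72 n 537 along 0.0007 across -0.0046
shift [0.0417, 0.0934, 0.0852] roll -0.005 alt 3.137 q6 1.3 z 0.1452
c1_13.png
c1_14.png
hold1.png
scene0.png
top0.png
```

Call:
step_arm --targets '[[0.7, [0.02, 0.05, 0.03], 0], [0.7, [0.042, 0.093, 0.06], 0], [0.7, [0.042, 0.093, 0.085], 0], [0.7, [0.042, 0.093, 0.085], 0]]'

```text
time_s: 14.35
eef_pos: [0.5675, -0.232, 0.0586]
tool_rot: [0.994, -0.108, -0.003, -0.0]
ft_force: [-0.6, -0.1, 0.8]
finger_gap: 0.85
grip_force: 0.0
```

```bash
python3 -c "
from h import *
look();go([.568,-.2345,.007],1.355)"
```

```text
case [0.4405, -0.2209, 1.6422] 0.922 0.73
case [0.5661, -0.3637, 1.0] 0.539 0.58
case [0.4352, -0.3356, 1.4097] 0.91 0.53
shift [-0.0012, 0.0027, 0.0547] roll 0.0 alt -3.141 q6 1.48 z 0.0617
```

Call:
step_arm --targets '[[0.7, [0, 0.002, 0.03], 0], [0.7, [0, 0.002, 0.0535], 0], [0.7, [0, 0.002, 0.0535], 0], [-0.2, [0, 0.002, 0.0535], 0], [-0.2, [0, 0.002, 0.0535], 0], [-0.2, [0, 0.002, 0.0535], 0], [-0.2, [0, 0.002, 0.0], 0], [-0.2, [0, 0.002, -0.06], 0]]' --grip_force 30

```text
time_s: 15.45
eef_pos: [0.5676, -0.235, 0.1211]
tool_rot: [0.994, -0.109, -0.002, -0.0]
ft_force: [1.1, 0.3, -1.8]
finger_gap: 0.619
grip_force: 29.9
```

```bash
python3 -c "
from h import *
go([.4836,.2912,.14],.203);s=read_state();print(s['eef_pos'],s['ft_force'],s['finger_gap']*87)"
```

```text
shift [-0.1959, -0.4956, -0.0182] roll 1.15 alt -1.992 q6 1.48 z 0.1211
[ 0.56755068 -0.23500953  0.12106763] [ 1.09940348  0.31809212 -1.84435348] 53.89438961116733
```

Call:
step_arm --targets '[[-0.2, [-0.01, -0.025, -0.01], 0.07], [-0.2, [-0.03, -0.076, -0.018], 0.2], [-0.2, [-0.051, -0.13, -0.018], 0.34], [-0.2, [-0.074, -0.187, -0.018], 0.48], [-0.2, [-0.097, -0.244, -0.018], 0.62], [-0.2, [-0.12, -0.3, -0.018], 0.76], [-0.2, [-0.142, -0.357, -0.018], 0.9], [-0.2, [-0.16, -0.405, -0.018], 1.02]]'

```text
time_s: 16.45
eef_pos: [0.4991, 0.1968, 0.1392]
tool_rot: [0.814, -0.581, -0.0, -0.0]
ft_force: [0.5, -0.4, -2.2]
finger_gap: 0.622
grip_force: 29.9
```

Call:
step_arm --targets '[[-0.2, [-0.015, -0.04, 0], 0.07], [-0.2, [-0.028, -0.073, 0], 0.11], [-0.2, [-0.036, -0.091, 0], 0.13], [-0.2, [-0.036, -0.091, 0.02], 0.13], [-0.2, [-0.036, -0.091, 0.05], 0.13], [-0.2, [-0.036, -0.091, 0.08], 0.13], [-0.2, [-0.036, -0.091, 0.08], 0.13]]'

```text
time_s: 17.32
eef_pos: [0.5722, 0.2571, 0.0563]
tool_rot: [0.775, -0.632, -0.001, 0.003]
ft_force: [0.6, -0.7, -1.4]
finger_gap: 0.619
grip_force: 29.9
```

```bash
python3 -c "
from h import *
go([.4836,.2912,.044],.203);s=read_state();print(s['eef_pos'],s['ft_force'],s['finger_gap']*87)"
```

```text
shift [-0.0512, 0.0798, 0.0127] roll -0.001 alt 3.141 q6 -0.48 z 0.0563
[0.57215713 0.25709794 0.05629069] [ 0.55384657 -0.66645474 -1.3797123 ] 53.890123090214026
```

My second call used the previous call's tool axes, so the case ended up beside the cradle without touching anything. I'll raise it and correct.

Call:
step_arm --targets '[[-0.2, [0, 0, -0.03], 0], [-0.2, [-0.015, 0.025, -0.03], 0], [-0.2, [-0.038, 0.06, -0.03], 0], [-0.2, [-0.051, 0.08, -0.03], 0], [-0.2, [-0.051, 0.08, -0.015], 0], [-0.2, [-0.051, 0.08, 0.0], 0], [-0.2, [-0.051, 0.08, 0.004], 0], [-0.2, [-0.051, 0.08, 0.004], 0]]'

```text
time_s: 18.32
eef_pos: [0.486, 0.2919, 0.0543]
tool_rot: [0.775, -0.632, 0.0, 0.001]
ft_force: [0.5, -0.7, -2.1]
finger_gap: 0.62
grip_force: 29.9
```

```bash
python3 -c "
from h import *
go([.4836,.2912,.0435],.203);s=read_state();print(s['eef_pos'],s['ft_force'],s['finger_gap']*87)"
```

```text
shift [0.0002, 0.0025, 0.0108] roll -0.001 alt 3.141 q6 -0.62 z 0.0543
[0.48597552 0.29187063 0.05427394] [ 0.49659685 -0.6831682  -2.07772415] 53.956877400024226
```

Call:
step_arm --targets '[[-0.2, [0, 0.0025, 0.006], 0], [-0.2, [0, 0.0025, 0.009], 0], [-0.2, [0, 0.0025, 0.011], 0], [-0.2, [0, 0.0025, 0.011], 0]]'

```text
time_s: 18.82
eef_pos: [0.4846, 0.2921, 0.0479]
tool_rot: [0.775, -0.632, 0.001, -0.002]
ft_force: [-2.7, -4.5, 17.2]
finger_gap: 0.617
grip_force: 30.0
```

It probably hit the top of the end stop, which stands 5 mm above the first case. I'll lift, back off, lower and slide it up to the stop.

Call:
step_arm --targets '[[-0.2, [0, 0, -0.006], 0], [-0.2, [0.003, 0, -0.008], 0], [-0.2, [0.007, 0, -0.008], 0], [-0.2, [0.007, 0, -0.008], 0], [-0.2, [0.007, 0, -0.003], 0], [-0.2, [0.007, 0, 0.0], 0], [-0.2, [0.007, 0, 0.0], 0]]'

```text
time_s: 19.7
eef_pos: [0.4845, 0.286, 0.0453]
tool_rot: [0.775, -0.632, -0.0, -0.001]
ft_force: [-5.0, 1.2, 8.5]
finger_gap: 0.62
grip_force: 30.0
```

Call:
step_arm --targets '[[-0.2, [0, 0, -0.0025], 0], [-0.2, [-0.002, 0, -0.0025], 0], [-0.2, [-0.004, 0, -0.0025], 0], [-0.2, [-0.004, 0, -0.0025], 0]]'

```text
time_s: 20.2
eef_pos: [0.4836, 0.289, 0.0462]
tool_rot: [0.775, -0.632, -0.0, 0.0]
ft_force: [-1.0, 0.1, -2.0]
finger_gap: 0.619
grip_force: 30.0
```

Call:
step_arm --targets '[[-0.2, [-0.0015, 0, 0], 0], [-0.2, [-0.003, 0, 0], 0], [-0.2, [-0.003, 0, 0], 0]]'

```text
time_s: 20.58
eef_pos: [0.4832, 0.2913, 0.0465]
tool_rot: [0.775, -0.632, 0.0, 0.001]
ft_force: [1.1, -3.7, -1.7]
finger_gap: 0.62
grip_force: 30.0
```

Call:
step_arm --targets '[[-0.2, [0.001, 0, 0.001], 0], [-0.2, [0.001, 0, 0.002], 0], [-0.2, [0.001, 0, 0.002], 0], [0.3, [0.001, 0, 0.001], 0], [0.7, [0.001, 0, 0.001], 0], [0.7, [0.001, 0, 0.0], 0], [0.7, [0.001, 0, -0.05], 0], [0.7, [0.001, 0, -0.1], 0]]'

```text
time_s: 21.58
eef_pos: [0.4831, 0.2907, 0.1472]
tool_rot: [0.775, -0.632, 0.0, 0.001]
ft_force: [-0.1, 0.7, 0.2]
finger_gap: 0.849
grip_force: 0.0
```

```bash
python3 -c "
from h import *
T,r=look();go([.568,-.3546,.16],1.35)"
```

```text
case [0.441, -0.2219, 1.6613] 0.924 0.88
case [0.5686, -0.3532, 1.3923] 0.938 0.74
case [0.435, -0.3325, 1.4464] 0.904 0.52
shift [0.6512, 0.0516, -0.0117] roll -1.146 alt 1.996 q6 -0.63 z 0.1529
```

Call:
step_arm --targets '[[0.7, [0.05, 0.014, -0.01], -0.18], [0.7, [0.11, 0.032, -0.01], -0.36], [0.7, [0.17, 0.05, -0.01], -0.54], [0.7, [0.23, 0.068, -0.01], -0.72], [0.7, [0.29, 0.085, -0.01], -0.9], [0.7, [0.35, 0.103, -0.01], -1.08], [0.7, [0.41, 0.12, -0.01], -1.26], [0.7, [0.46, 0.135, 0.02], -1.44]]'

```text
time_s: 22.68
eef_pos: [0.4485, -0.1538, 0.1397]
tool_rot: [1.0, -0.007, 0.002, 0.0]
ft_force: [-0.4, 0.7, -0.6]
finger_gap: 0.848
grip_force: 0.0
```

```bash
python3 -c "
from h import *
column(.04,b=(.4836,.2910),save='c2');look();go([.4405,-.2212,.06],1.645)"; ls pics
```

```text
col [0.4828 0.2931 0.203 ] 0.847 conf 0.63 n 308 along 0.0022 across -0.0004
col [0.4803 0.2891 0.1368] 0.896 conf 0.89 n 541 along -0.0011 across -0.0036
col [0.5023 0.2899 0.1916] 0.402 conf 0.51 n 176 along -0.0048 across 0.0181
case [0.5685, -0.3534, 1.3738] 0.904 0.89
case [0.4352, -0.3354, 1.4156] 0.92 0.53
case [0.4433, -0.2233, 1.5635] 0.571 0.52
shift [-0.0062, 0.0697, 0.079] roll -0.094 alt 3.048 q6 1.53 z 0.139
c1_13.png
c1_14.png
c2_17.png
c2_18.png
hold1.png
scene0.png
top0.png
```

Call:
step_arm --targets '[[0.7, [-0.003, 0.035, 0.03], -0.09], [0.7, [-0.006, 0.067, 0.06], -0.09], [0.7, [-0.006, 0.067, 0.08], -0.09], [0.7, [-0.006, 0.067, 0.08], -0.09]]'

```text
time_s: 23.48
eef_pos: [0.4399, -0.218, 0.0579]
tool_rot: [0.999, 0.036, -0.001, -0.0]
ft_force: [-0.9, -0.9, 0.0]
finger_gap: 0.85
grip_force: 0.0
```

```bash
python3 -c "
from h import *
go([.4405,-.2212,.007],1.645)"
```

```text
shift [0.0005, 0.0033, 0.0509] roll -0.002 alt 3.139 q6 1.77 z 0.0579
```

Call:
step_arm --targets '[[0.7, [0.001, 0.002, 0.03], 0], [0.7, [0.001, 0.002, 0.051], 0], [0.7, [0.001, 0.002, 0.051], 0], [-0.2, [0.001, 0.002, 0.051], 0], [-0.2, [0.001, 0.002, 0.051], 0], [-0.2, [0.001, 0.002, 0.051], 0], [-0.2, [0.001, 0.002, 0.0], 0], [-0.2, [0.001, 0.002, -0.06], 0]]' --grip_force 30

```text
time_s: 24.48
eef_pos: [0.4402, -0.2206, 0.1191]
tool_rot: [0.999, 0.035, -0.002, -0.0]
ft_force: [1.4, -1.0, -2.2]
finger_gap: 0.618
grip_force: 30.0
```

```bash
python3 -c "
from h import *
go([.4836,.290,.15],.203);s=read_state();print(s['eef_pos'],s['ft_force'],s['finger_gap']*87)"
```

```text
shift [0.079, -0.5064, -0.0307] roll 1.438 alt -1.704 q6 1.78 z 0.1191
[ 0.44015634 -0.22064233  0.11905871] [ 1.44179801 -0.99771181 -2.20391154] 53.79034571562792
```

Call:
step_arm --targets '[[-0.2, [0.004, -0.025, -0.015], 0.07], [-0.2, [0.012, -0.076, -0.03], 0.22], [-0.2, [0.02, -0.13, -0.03], 0.38], [-0.2, [0.029, -0.187, -0.03], 0.55], [-0.2, [0.038, -0.245, -0.03], 0.72], [-0.2, [0.047, -0.303, -0.03], 0.89], [-0.2, [0.056, -0.358, -0.03], 1.06], [-0.2, [0.065, -0.41, -0.03], 1.22]]'

```text
time_s: 25.48
eef_pos: [0.4764, 0.189, 0.1488]
tool_rot: [0.84, -0.543, -0.0, 0.0]
ft_force: [1.5, -1.0, -2.3]
finger_gap: 0.619
grip_force: 30.0
```

```bash
python3 -c "
from h import *
go([.4836,.290,.10],.203);s=read_state();print(s['eef_pos'],s['ft_force'],s['finger_gap']*87)"
```

```text
shift [-0.0892, -0.048, 0.0488] roll 0.219 alt -2.922 q6 -0.27 z 0.1488
[0.47641247 0.18899996 0.14882462] [ 1.46785509 -1.03744968 -2.29113878] 53.879339240666226
```

Call:
step_arm --targets '[[-0.2, [-0.03, -0.016, 0.0], 0.1], [-0.2, [-0.065, -0.035, 0.0], 0.17], [-0.2, [-0.084, -0.045, 0.0], 0.219], [-0.2, [-0.089, -0.048, 0.02], 0.219], [-0.2, [-0.089, -0.048, 0.045], 0.219], [-0.2, [-0.089, -0.048, 0.06], 0.219], [-0.2, [-0.089, -0.048, 0.06], 0.219]]'

```text
time_s: 26.35
eef_pos: [0.483, 0.2875, 0.0876]
tool_rot: [0.777, -0.629, -0.0, 0.002]
ft_force: [0.9, 0.5, -2.1]
finger_gap: 0.619
grip_force: 30.0
```

```bash
python3 -c "
from h import *
go([.4836,.290,.0745],.203);s=read_state();print(s['eef_pos'],s['ft_force'],s['finger_gap']*87)"
```

```text
shift [-0.0023, -0.0011, 0.0131] roll 0.006 alt -3.135 q6 -0.62 z 0.0876
[0.48302045 0.28750808 0.08763398] [ 0.88781473  0.53627289 -2.13649104] 53.883849265375126
```

Call:
step_arm --targets '[[-0.2, [-0.002, -0.001, 0.005], 0.006], [-0.2, [-0.003, -0.001, 0.01], 0.006], [-0.2, [-0.003, -0.001, 0.012], 0.006], [-0.2, [-0.003, -0.001, 0.012], 0.006]]'

```text
time_s: 26.85
eef_pos: [0.4841, 0.2915, 0.0768]
tool_rot: [0.775, -0.632, 0.0, 0.0]
ft_force: [-0.6, -0.4, -1.6]
finger_gap: 0.617
grip_force: 30.0
```

Call:
step_arm --targets '[[-0.2, [0, 0, 0.0015], 0], [-0.2, [0, 0, 0.0025], 0], [-0.2, [0, 0, 0.0025], 0]]'

```text
time_s: 27.22
eef_pos: [0.4843, 0.2917, 0.0758]
tool_rot: [0.775, -0.631, 0.0, -0.0]
ft_force: [-1.9, -1.0, 6.5]
finger_gap: 0.616
grip_force: 30.0
```

Call:
step_arm --targets '[[-0.2, [0, 0, -0.001], 0], [0.3, [0, 0, -0.001], 0], [0.7, [0, 0, -0.001], 0], [0.7, [0, 0, -0.001], 0], [0.7, [0, 0, -0.05], 0], [0.7, [0, 0, -0.09], 0]]'

```text
time_s: 27.98
eef_pos: [0.4843, 0.2916, 0.1655]
tool_rot: [0.775, -0.632, 0.0, 0.0]
ft_force: [0.8, 0.1, 0.0]
finger_gap: 0.848
grip_force: 0.0
```

```bash
python3 -c "
from h import *
T,r=look();go([.4352,-.335,.18],1.42)"
```

```text
case [0.4351, -0.3333, 1.3477] 0.876 0.84
case [0.5682, -0.3534, 1.3508] 0.89 0.53
shift [0.6049, 0.178, -0.0151] roll -1.215 alt 1.926 q6 -0.63 z 0.1695
```

Call:
step_arm --targets '[[0.7, [0.05, 0.015, -0.01], -0.15], [0.7, [0.11, 0.032, -0.01], -0.3], [0.7, [0.17, 0.05, -0.01], -0.46], [0.7, [0.23, 0.068, -0.01], -0.62], [0.7, [0.29, 0.085, 0.0], -0.78], [0.7, [0.35, 0.103, 0.01], -0.93], [0.7, [0.41, 0.12, 0.02], -1.08], [0.7, [0.47, 0.138, 0.02], -1.21]]'

```text
time_s: 29.08
eef_pos: [0.4444, -0.1839, 0.1437]
tool_rot: [0.997, -0.078, -0.001, -0.0]
ft_force: [1.3, 0.0, 0.4]
finger_gap: 0.849
grip_force: 0.0
```

```bash
python3 -c "
from h import *
column(.07,b=(.4836,.2905),save='c3');look();go([.4352,-.335,.06],1.42)"; ls pics
```

```text
col [0.4828 0.2928 0.2198] 0.873 conf 0.86 n 331 along 0.0024 across -0.0003
col [0.4811 0.2919 0.222 ] 0.936 conf 0.91 n 613 along 0.0019 across -0.0021
col [0.5007 0.2874 0.2559] 0.325 conf 0.77 n 136 along -0.0065 across 0.0161
col [0.4836 0.2905 0.    ] -0.0 conf 0.6 n 171 along 0.0 across 0.0
case [0.435, -0.3365, 1.3581] 0.938 0.88
case [0.5695, -0.3542, 1.3278] 0.91 0.69
shift [0.0146, 0.1529, 0.0844] roll -0.01 alt 3.132 q6 1.46 z 0.1444
c1_13.png
c1_14.png
c2_17.png
c2_18.png
c3_21.png
c3_22.png
hold1.png
scene0.png
top0.png
```

Call:
step_arm --targets '[[0.7, [0.005, 0.05, 0.02], 0], [0.7, [0.01, 0.105, 0.05], 0], [0.7, [0.0145, 0.152, 0.07], 0], [0.7, [0.0145, 0.152, 0.084], 0], [0.7, [0.0145, 0.152, 0.084], 0], [0.7, [0.0145, 0.152, 0.084], 0]]'

```text
time_s: 30.12
eef_pos: [0.4364, -0.3333, 0.0615]
tool_rot: [0.997, -0.079, 0.001, 0.0]
ft_force: [-0.4, 0.7, -0.2]
finger_gap: 0.848
grip_force: 0.0
```

```bash
python3 -c "
from h import *
go([.4351,-.3353,.007],1.41)"
```

```text
shift [-0.001, 0.0021, 0.0545] roll 0.003 alt -3.138 q6 1.77 z 0.0615
```

Call:
step_arm --targets '[[0.7, [-0.001, 0.002, 0.03], 0], [0.7, [-0.001, 0.002, 0.054], 0], [0.7, [-0.001, 0.002, 0.054], 0], [-0.2, [-0.001, 0.002, 0.054], 0], [-0.2, [-0.001, 0.002, 0.054], 0], [-0.2, [-0.001, 0.002, 0.054], 0], [-0.2, [-0.001, 0.002, 0.0], 0], [-0.2, [-0.001, 0.002, -0.1], 0]]' --grip_force 30

```text
time_s: 31.12
eef_pos: [0.4328, -0.336, 0.1232]
tool_rot: [0.997, -0.08, -0.002, -0.001]
ft_force: [2.2, -1.3, -1.3]
finger_gap: 0.617
grip_force: 30.0
```

```bash
python3 -c "
from h import *
go([.4836,.290,.18],.203);s=read_state();print(s['eef_pos'],s['ft_force'],s['finger_gap']*87)"
```

```text
shift [-0.0503, -0.6261, -0.0558] roll 1.207 alt -1.935 q6 1.77 z 0.1232
[ 0.43282674 -0.33595479  0.12324973] [ 2.20444206 -1.25949188 -1.26694377] 53.68626405475716
```

Call:
step_arm --targets '[[-0.2, [-0.002, -0.025, -0.01], 0.05], [-0.2, [-0.006, -0.076, -0.02], 0.16], [-0.2, [-0.01, -0.13, -0.02], 0.28], [-0.2, [-0.015, -0.188, -0.02], 0.41], [-0.2, [-0.02, -0.246, -0.02], 0.54], [-0.2, [-0.024, -0.304, -0.02], 0.67], [-0.2, [-0.029, -0.362, -0.02], 0.8], [-0.2, [-0.033, -0.42, -0.02], 0.93]]'

```text
time_s: 32.12
eef_pos: [0.4679, 0.0851, 0.1433]
tool_rot: [0.854, -0.52, -0.0, -0.0]
ft_force: [1.4, -1.0, -2.6]
finger_gap: 0.615
grip_force: 30.0
```

```bash
python3 -c "
from h import *
go([.4836,.290,.12],.203);s=read_state();print(s['eef_pos'],s['ft_force'],s['finger_gap']*87)"
```

```text
shift [-0.1749, -0.1079, 0.0234] roll 0.273 alt -2.869 q6 -0.05 z 0.1433
[0.46787602 0.08511707 0.14330623] [ 1.37625768 -1.02047512 -2.61167319] 53.49443983962777
```

Call:
step_arm --targets '[[-0.2, [-0.05, -0.03, -0.01], 0.08], [-0.2, [-0.1, -0.061, -0.01], 0.16], [-0.2, [-0.145, -0.09, -0.01], 0.23], [-0.2, [-0.168, -0.104, 0.0], 0.273], [-0.2, [-0.175, -0.108, 0.01], 0.273], [-0.2, [-0.175, -0.108, 0.026], 0.273], [-0.2, [-0.175, -0.108, 0.026], 0.273]]'

```text
time_s: 33.0
eef_pos: [0.4822, 0.2862, 0.1153]
tool_rot: [0.776, -0.631, -0.0, 0.003]
ft_force: [0.1, -0.5, -1.7]
finger_gap: 0.616
grip_force: 30.0
```

```bash
python3 -c "
from h import *
go([.4836,.291,.1045],.203);s=read_state();print(s['eef_pos'],s['ft_force'],s['finger_gap']*87)"
```

```text
shift [-0.0044, -0.0024, 0.0107] roll 0.003 alt -3.138 q6 -0.62 z 0.1153
[0.48215677 0.28624067 0.11525899] [ 0.0775567  -0.54408677 -1.70490075] 53.60573272411428
```

Call:
step_arm --targets '[[-0.2, [-0.002, -0.001, 0.004], 0.003], [-0.2, [-0.004, -0.002, 0.008], 0.003], [-0.2, [-0.004, -0.002, 0.009], 0.003], [-0.2, [-0.004, -0.002, 0.009], 0.003]]'

```text
time_s: 33.5
eef_pos: [0.4846, 0.2928, 0.1083]
tool_rot: [0.776, -0.631, 0.0, -0.0]
ft_force: [-0.3, 0.1, -2.7]
finger_gap: 0.618
grip_force: 30.0
```

Call:
step_arm --targets '[[-0.2, [0, 0, 0.001], 0], [-0.2, [0, 0, 0.002], 0], [-0.2, [0, 0, 0.002], 0]]'

```text
time_s: 33.88
eef_pos: [0.4845, 0.2928, 0.1061]
tool_rot: [0.776, -0.631, -0.0, 0.0]
ft_force: [0.2, -0.0, -2.3]
finger_gap: 0.618
grip_force: 30.0
```

Call:
step_arm --targets '[[-0.2, [0.001, 0.001, 0.001], 0], [-0.2, [0.0015, 0.001, 0.002], 0], [-0.2, [0.0015, 0.001, 0.002], 0]]'

```text
time_s: 34.25
eef_pos: [0.4839, 0.2913, 0.1048]
tool_rot: [0.776, -0.631, 0.0, -0.0]
ft_force: [-1.8, 0.3, 2.7]
finger_gap: 0.618
grip_force: 30.0
```

Touching. Release.

Call:
step_arm --targets '[[-0.2, [0, 0, 0], 0], [0.3, [0, 0, 0], 0], [0.7, [0, 0, 0], 0], [0.7, [0, 0, 0], 0], [0.7, [0, 0, -0.05], 0], [0.7, [0, 0, -0.09], 0]]'

```text
time_s: 35.0
eef_pos: [0.4842, 0.2912, 0.1955]
tool_rot: [0.776, -0.631, 0.0, -0.0]
ft_force: [1.5, 0.2, 0.2]
finger_gap: 0.847
grip_force: 0.0
```

```bash
python3 -c "
from h import *
T,r=look();go([.5685,-.354,.18],1.35)"
```

```text
case [0.5685, -0.3531, 1.3729] 0.934 0.6
shift [0.6502, 0.0518, 0.0159] roll -1.145 alt 1.997 q6 -0.62 z 0.1995
```

Call:
step_arm --targets '[[0.7, [0.05, 0.004, 0.0], -0.14], [0.7, [0.11, 0.009, 0.0], -0.28], [0.7, [0.17, 0.014, 0.0], -0.42], [0.7, [0.23, 0.018, 0.0], -0.57], [0.7, [0.29, 0.023, 0.01], -0.72], [0.7, [0.35, 0.028, 0.02], -0.87], [0.7, [0.41, 0.033, 0.03], -1.01], [0.7, [0.47, 0.038, 0.04], -1.15]]'

```text
time_s: 36.1
eef_pos: [0.542, -0.1788, 0.1534]
tool_rot: [0.994, -0.106, -0.0, -0.0]
ft_force: [0.5, 0.1, 0.7]
finger_gap: 0.849
grip_force: 0.0
```

```bash
python3 -c "
from h import *
column(.10,b=(.4836,.2905),save='c4');look();go([.5685,-.3535,.06],1.36)"; ls pics|grep c4
```

```text
col [0.484  0.2908 0.2053] 0.936 conf 0.66 n 369 along 0.0002 across 0.0005
col [0.4815 0.2902 0.184 ] 0.945 conf 0.92 n 620 along 0.0001 across -0.0021
col [0.4836 0.2905 0.    ] -0.0 conf 0.44 n 174 along 0.0 across 0.0
case [0.5669, -0.3532, 1.354] 0.894 0.58
shift [0.064, 0.1675, 0.094] roll -0.005 alt 3.136 q6 1.38 z 0.1541
c4_25.png
c4_26.png
```

Call:
step_arm --targets '[[0.7, [0.02, 0.05, 0.02], 0], [0.7, [0.04, 0.105, 0.05], 0], [0.7, [0.064, 0.166, 0.08], 0], [0.7, [0.064, 0.166, 0.094], 0], [0.7, [0.064, 0.166, 0.094], 0], [0.7, [0.064, 0.166, 0.094], 0]]'

```text
time_s: 37.15
eef_pos: [0.5699, -0.351, 0.0615]
tool_rot: [0.994, -0.107, 0.001, 0.0]
ft_force: [0.4, 0.3, 1.3]
finger_gap: 0.849
grip_force: 0.0
```

```bash
python3 -c "
from h import *
go([.568,-.3535,.007],1.36)"
```

```text
shift [-0.0014, 0.0028, 0.0545] roll -0.003 alt 3.139 q6 1.67 z 0.0615
```

View pics/c4_26.png

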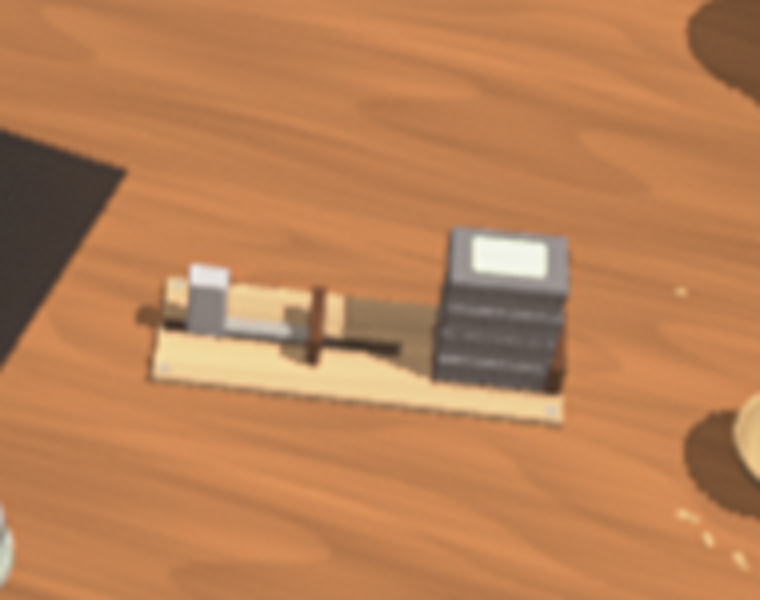

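The column of four stands square at about (505,310), against the stop at (560,350), with the keeper back at (320,320). Grasping the last case.

Call:
step_arm --targets '[[0.7, [-0.001, 0.002, 0.03], 0], [0.7, [-0.001, 0.002, 0.054], 0], [0.7, [-0.001, 0.002, 0.054], 0], [-0.2, [-0.001, 0.002, 0.054], 0], [-0.2, [-0.001, 0.002, 0.054], 0], [-0.2, [-0.001, 0.002, 0.054], 0], [-0.2, [-0.001, 0.002, 0.0], 0], [-0.2, [-0.001, 0.002, -0.06], 0]]' --grip_force 30

```text
time_s: 38.15
eef_pos: [0.5666, -0.354, 0.1201]
tool_rot: [0.994, -0.108, -0.002, -0.001]
ft_force: [2.0, -0.9, -1.0]
finger_gap: 0.616
grip_force: 30.0
```

```bash
python3 -c "
from h import *
go([.4836,.290,.19],.203);s=read_state();print(s['eef_pos'],s['ft_force'],s['finger_gap']*87)"
```

```text
shift [-0.2197, -0.6112, -0.0687] roll 1.151 alt -1.99 q6 1.67 z 0.1201
[ 0.56655587 -0.3539992   0.12013544] [ 2.04036571 -0.88428206 -0.95991042] 53.61769008275501
```

Call:
step_arm --targets '[[-0.2, [-0.008, -0.022, -0.02], 0.05], [-0.2, [-0.024, -0.067, -0.04], 0.14], [-0.2, [-0.042, -0.118, -0.06], 0.24], [-0.2, [-0.061, -0.17, -0.07], 0.34], [-0.2, [-0.081, -0.224, -0.07], 0.44], [-0.2, [-0.1, -0.279, -0.07], 0.54], [-0.2, [-0.12, -0.334, -0.07], 0.64], [-0.2, [-0.14, -0.389, -0.07], 0.74]]'

```text
time_s: 39.15
eef_pos: [0.5135, 0.0573, 0.1904]
tool_rot: [0.887, -0.462, 0.0, -0.0]
ft_force: [0.1, 0.3, -1.5]
finger_gap: 0.621
grip_force: 30.0
```

```bash
python3 -c "
from h import *
go([.4836,.290,.15],.203);s=read_state();print(s['eef_pos'],s['ft_force'],s['finger_gap']*87)"
```

```text
shift [-0.2078, -0.1089, 0.0405] roll 0.408 alt -2.734 q6 0.19 z 0.1904
[0.51354102 0.05730362 0.19041276] [ 0.13958553  0.27374932 -1.47603227] 53.985883970518906
```

Call:
step_arm --targets '[[-0.2, [-0.05, -0.026, 0.0], 0.1], [-0.2, [-0.1, -0.053, 0.0], 0.2], [-0.2, [-0.15, -0.079, 0.0], 0.3], [-0.2, [-0.185, -0.097, 0.0], 0.37], [-0.2, [-0.203, -0.106, 0.01], 0.408], [-0.2, [-0.208, -0.109, 0.03], 0.408], [-0.2, [-0.208, -0.109, 0.041], 0.408], [-0.2, [-0.208, -0.109, 0.041], 0.408]]'

```text
time_s: 40.15
eef_pos: [0.483, 0.2875, 0.1484]
tool_rot: [0.776, -0.631, -0.0, 0.001]
ft_force: [0.4, -0.1, -2.1]
finger_gap: 0.623
grip_force: 30.0
```

```bash
python3 -c "
from h import *
go([.4836,.2908,.1365],.203);s=read_state();print(s['eef_pos'],s['ft_force'],s['finger_gap']*87)"
```

```text
shift [-0.0031, -0.0013, 0.0119] roll 0.003 alt -3.139 q6 -0.62 z 0.1484
[0.48299248 0.28748814 0.1483848 ] [ 0.37159718 -0.06511414 -2.14765671] 54.18827228455516
```

Call:
step_arm --targets '[[-0.2, [-0.001, -0.0005, 0.004], 0.003], [-0.2, [-0.002, -0.0005, 0.008], 0.003], [-0.2, [-0.002, -0.0005, 0.01], 0.003], [-0.2, [-0.002, -0.0005, 0.01], 0.003]]'

```text
time_s: 40.65
eef_pos: [0.4836, 0.2903, 0.1392]
tool_rot: [0.775, -0.632, -0.0, 0.0]
ft_force: [0.6, 0.3, -1.3]
finger_gap: 0.62
grip_force: 30.0
```

Call:
step_arm --targets '[[-0.2, [0, 0, 0.001], 0], [-0.2, [0, 0, 0.002], 0], [-0.2, [0, 0, 0.002], 0]]'

```text
time_s: 41.02
eef_pos: [0.4835, 0.2904, 0.1371]
tool_rot: [0.775, -0.632, 0.0, 0.0]
ft_force: [-0.4, 0.6, -1.3]
finger_gap: 0.621
grip_force: 30.0
```

Call:
step_arm --targets '[[-0.2, [0, 0, 0.001], 0], [-0.2, [0, 0, 0.0025], 0], [-0.2, [0, 0, 0.0025], 0]]'

```text
time_s: 41.4
eef_pos: [0.4835, 0.2904, 0.1346]
tool_rot: [0.775, -0.632, -0.0, 0.0]
ft_force: [-0.5, -1.2, -2.1]
finger_gap: 0.616
grip_force: 30.0
```

Call:
step_arm --targets '[[-0.2, [0, 0, 0.001], 0], [-0.2, [0, 0, 0.002], 0], [-0.2, [0, 0, 0.002], 0]]'

```text
time_s: 41.78
eef_pos: [0.4836, 0.2905, 0.1346]
tool_rot: [0.775, -0.631, 0.0, -0.0]
ft_force: [-3.5, -0.3, 8.6]
finger_gap: 0.619
grip_force: 30.0
```

Call:
step_arm --targets '[[-0.2, [0, 0, -0.0015], 0], [0.3, [0, 0, -0.0015], 0], [0.7, [0, 0, -0.0015], 0], [0.7, [0, 0, -0.0015], 0], [0.7, [0, 0, -0.04], 0], [0.7, [0, 0, -0.08], 0]]'

```text
time_s: 42.52
eef_pos: [0.4834, 0.2902, 0.213]
tool_rot: [0.775, -0.632, 0.0, 0.001]
ft_force: [-0.1, 0.4, 0.6]
finger_gap: 0.846
grip_force: 0.0
```

```bash
python3 -c "
from h import *
go([.5262,.082,.13],.203)"
```

```text
shift [0.2125, 0.0001, 0.0833] roll 0.001 alt -3.141 q6 -0.62 z 0.213
```

Call:
step_arm --targets '[[0, [0.04, 0, -0.01], 0], [0, [0.09, 0, -0.01], 0], [0, [0.14, 0, 0], 0], [0, [0.18, 0, 0.03], 0], [0, [0.205, 0, 0.06], 0], [0, [0.2125, 0, 0.083], 0], [0, [0.2125, 0, 0.083], 0]]'

```text
time_s: 43.4
eef_pos: [0.5254, 0.0812, 0.128]
tool_rot: [0.775, -0.632, -0.001, 0.002]
ft_force: [-0.6, 0.3, 1.3]
finger_gap: 0.499
grip_force: 0.0
```

```bash
python3 -c "
from h import *
column(.13,b=(.4836,.2905),save='c5');go([.5262,.082,.05],.203)
print([ (np.round(d['position'],3),d['confidence']) for P in[grab_frame('top')] for d in spot_in('case0',P)])
"; ls pics|grep c5
```

```text
col [0.4806 0.2897 0.2085] 0.94 conf 0.96 n 635 along -0.0001 across -0.003
col [0.5579 0.3024 0.1811] 0.418 conf 0.78 n 203 along -0.0033 across 0.0752
shift [0.001, 0.0016, 0.081] roll 0.001 alt -3.14 q6 -0.26 z 0.131
[(array([ 0.253, -0.3  ,  0.031]), 0.66), (array([ 0.749, -0.299,  0.032]), 0.58)]
c5_28.png
c5_29.png
```

View pics/c5_29.png

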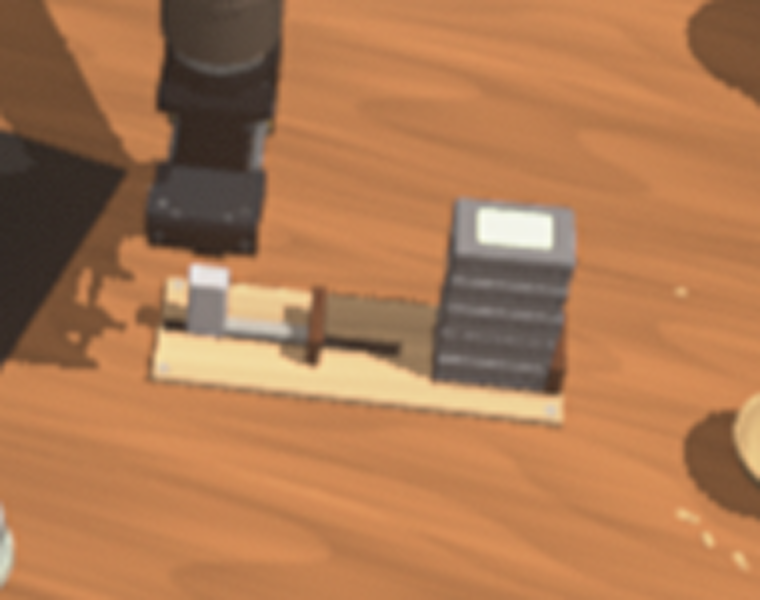

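Call:
step_arm --targets '[[0, [0.001, 0.001, 0.04], 0], [0, [0.001, 0.001, 0.08], 0], [0, [0.001, 0.001, 0.08], 0], [-1, [0.001, 0.001, 0.08], 0], [-1, [0.001, 0.001, 0.08], 0], [-1, [0.001, 0.001, 0.08], 0], [-1, [0.001, 0.001, 0.08], 0], [-1, [0.001, 0.001, 0.08], 0]]' --grip_force 15

```text
time_s: 44.7
eef_pos: [0.5265, 0.0815, 0.0509]
tool_rot: [0.775, -0.631, 0.001, -0.001]
ft_force: [-0.4, 1.2, 6.8]
finger_gap: 0.223
grip_force: 15.0
```

The column of five is square at about (510,300), and no grey cases remain on the mat. Now I'll slide the keeper forward, slowing before contact.

Call:
step_arm --targets '[[-1, [-0.01, 0, 0], 0], [-1, [-0.025, 0, 0], 0], [-1, [-0.04, 0, 0], 0], [-1, [-0.055, 0, 0], 0], [-1, [-0.066, 0, 0], 0], [-1, [-0.074, 0, 0], 0], [-1, [-0.078, 0, 0], 0], [-1, [-0.079, 0, 0], 0]]'

```text
time_s: 45.7
eef_pos: [0.5106, 0.1587, 0.0509]
tool_rot: [0.775, -0.631, 0.001, -0.001]
ft_force: [-0.1, -2.6, 6.7]
finger_gap: 0.233
grip_force: 15.0
```

Call:
step_arm --targets '[[-1, [-0.001, 0, 0], 0], [-1, [-0.002, 0, 0], 0], [-1, [-0.002, 0, 0], 0]]'

```text
time_s: 46.08
eef_pos: [0.5103, 0.1605, 0.0509]
tool_rot: [0.775, -0.631, 0.001, -0.001]
ft_force: [-0.2, -1.5, 6.0]
finger_gap: 0.232
grip_force: 15.0
```

Call:
step_arm --targets '[[-1, [-0.001, 0, 0], 0], [-1, [-0.002, 0, 0], 0], [-1, [-0.002, 0, 0], 0]]'

```text
time_s: 46.45
eef_pos: [0.5099, 0.1624, 0.0509]
tool_rot: [0.775, -0.631, 0.001, -0.001]
ft_force: [0.3, -1.5, 5.5]
finger_gap: 0.226
grip_force: 15.0
```

Call:
step_arm --targets '[[-1, [-0.001, 0, 0], 0], [-1, [-0.0015, 0, 0], 0], [-1, [-0.0015, 0, 0], 0]]'

```text
time_s: 46.82
eef_pos: [0.5096, 0.1639, 0.0509]
tool_rot: [0.775, -0.631, 0.001, -0.001]
ft_force: [0.3, -3.1, 5.7]
finger_gap: 0.228
grip_force: 15.0
```

Call:
step_arm --targets '[[-1, [-0.001, 0, 0], 0], [-1, [-0.001, 0, 0], 0]]'

```text
time_s: 47.08
eef_pos: [0.5094, 0.1646, 0.0509]
tool_rot: [0.775, -0.631, 0.001, -0.001]
ft_force: [1.0, -3.0, 5.3]
finger_gap: 0.227
grip_force: 15.0
```

Call:
step_arm --targets '[[-1, [-0.001, 0, 0], 0], [-1, [-0.001, 0, 0], 0], [-1, [-0.001, 0, 0], 0]]'

```text
time_s: 47.45
eef_pos: [0.5094, 0.1648, 0.0509]
tool_rot: [0.775, -0.632, 0.001, -0.0]
ft_force: [3.0, -6.2, 5.4]
finger_gap: 0.227
grip_force: 15.0
```

Firm contact after 85 mm of travel. I'll relieve the push, release and retreat.

Call:
step_arm --targets '[[-1, [0.001, 0, 0], 0], [-0.2, [0.001, 0, 0], 0], [0, [0.001, 0, 0], 0], [0, [0.001, 0, 0], 0], [0, [0.001, 0, -0.05], 0], [0, [0.03, 0, -0.11], 0], [0, [0.09, 0, -0.13], 0], [0, [0.14, 0, -0.13], 0]]'

```text
time_s: 48.45
eef_pos: [0.5379, 0.028, 0.1823]
tool_rot: [0.776, -0.631, 0.002, -0.002]
ft_force: [1.5, -0.3, -0.4]
finger_gap: 0.502
grip_force: 0.0
```

```bash
python3 -c "
from h import *
column(.13,b=(.4836,.2905),save='c6');S=grab_frame('scene');T=grab_frame('top')
for P in(T,S):
  for k in('keeper_face','keeper_grip'): print(k,[(np.round(d['position'],4),round(d['confidence'],2)) for d in spot_point(k,P)[:1]])
"; ls pics|grep c6; cd pics; mv c6_*$(ls c6*|tail -1|sed 's/c6_//') fin.png
```

```text
col [0.4789 0.288  0.2279] 0.72 conf 0.62 n 289 along -0.0015 across -0.0051
col [0.5063 0.2926 0.0904] 0.814 conf 0.85 n 551 along -0.0025 across 0.0227
col [0.4857 0.2204 1.6957] 0.614 conf 0.8 n 335 along -0.0691 across -0.0121
col [0.4836 0.2905 0.    ] -0.0 conf 0.52 n 203 along 0.0 across 0.0
keeper_face []
keeper_grip []
keeper_face [(array([ 7.752e-01, -1.250e-02,  3.000e-04]), 0.61)]
keeper_grip [(array([0.5075, 0.1609, 0.0705]), 0.6)]
c6_31.png
c6_32.png
```

View pics/fin.png

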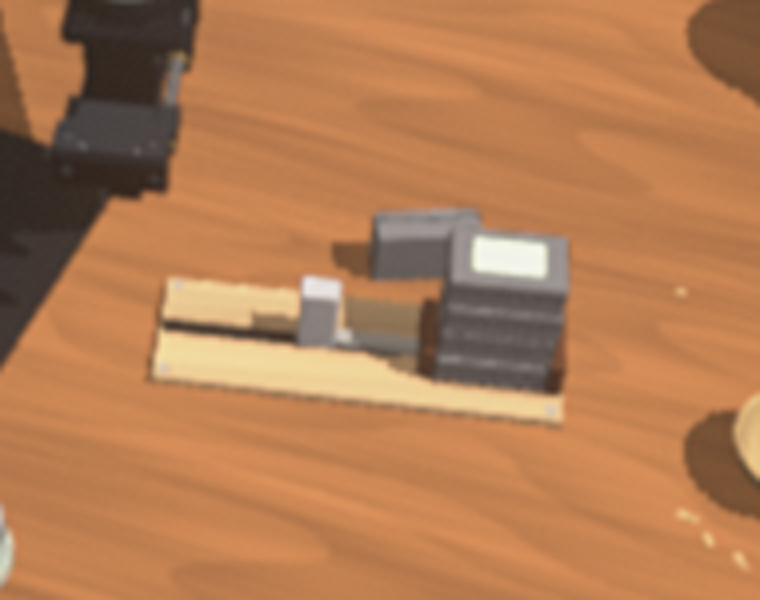

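The top case has been knocked off and now lies behind the column at crop (425,245). Checking its attitude in the top view.

```bash
python3 -c "
from h import *
T=grab_frame('top');S=grab_frame('scene')
a=cv2.resize(T['frame'][190:270,150:250],None,fx=6,fy=6,interpolation=cv2.INTER_CUBIC)
b=cv2.resize(S['frame'][180:230,300:375],None,fx=6,fy=6,interpolation=cv2.INTER_CUBIC)
c=np.zeros((max(a.shape[0],b.shape[0]),a.shape[1]+200,3),np.uint8);c=a
cv2.imwrite('pics/t7.png',a);cv2.imwrite('pics/s7.png',b)
for P in(T,S):
  print([(np.round(d['position'],3),round(d['confidence'],2)) for d in spot_in('case0',P)])
  for k in cases([P],.0):
    if abs(k[0][1]-.27)<.1 and k[0][0]<.6: v,u=np.where(k[2]);print(k[4],u.min(),u.max(),v.min(),v.max(),k[2].sum())
"
```

```text
[(array([ 0.787, -0.125,  0.034]), 0.9), (array([0.478, 0.3  , 0.13 ]), 0.86), (array([ 0.25 , -0.303,  0.033]), 0.59), (array([ 0.75 , -0.296,  0.031]), 0.56), (array([0.511, 0.126, 0.014]), 0.18)]
0.57 160 184 212 228 288
[(array([0.414, 0.214, 0.047]), 0.94), (array([ 0.766, -0.295,  0.032]), 0.9), (array([0.498, 0.299, 0.132]), 0.87), (array([ 0.793, -0.124,  0.026]), 0.86), (array([0.506, 0.299, 0.089]), 0.76), (array([ 0.787, -0.006,  0.061]), 0.74), (array([ 0.261, -0.298,  0.032]), 0.66), (array([0.509, 0.302, 0.03 ]), 0.65), (array([0.508, 0.295, 0.064]), 0.52)]
0.81 322 350 191 210 420
0.62 342 371 196 218 589
0.59 341 367 224 230 145
0.58 339 365 229 235 136
0.48 341 370 215 224 207
```

View pics/t7.png

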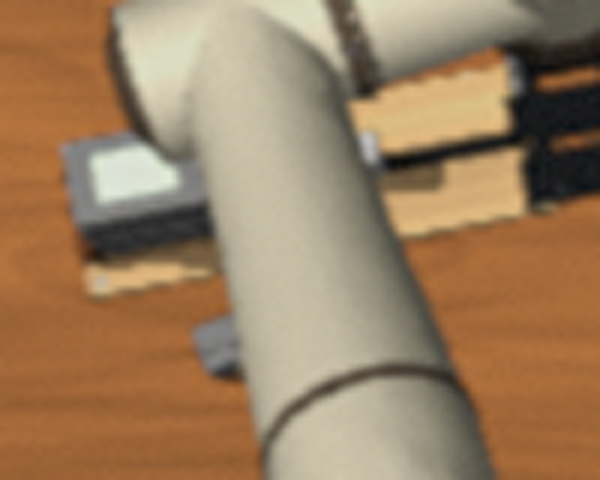

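View pics/s7.png

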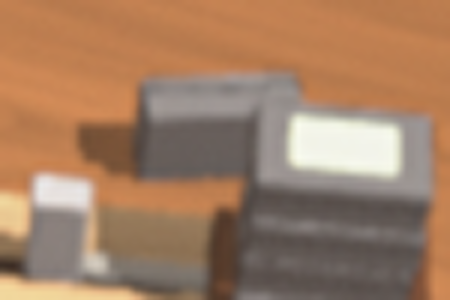

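The case stands on its long edge beside the column, on the robot's side (scene crop (200,125)), and the arm hides it from above. I'll move the arm clear and measure it.

Call:
step_arm --targets '[[0, [0.04, -0.01, -0.02], 0], [0, [0.09, -0.02, -0.04], 0], [0, [0.138, -0.035, -0.06], 0], [0, [0.18, -0.035, -0.06], 0]]'

```text
time_s: 49.75
eef_pos: [0.6091, -0.1422, 0.2415]
tool_rot: [0.775, -0.632, 0.002, -0.001]
ft_force: [0.0, 1.2, 0.6]
finger_gap: 0.501
grip_force: 0.0
```

```bash
python3 -c "
from h import *
T=grab_frame('top');S=grab_frame('scene')
cv2.imwrite('pics/t8.png',cv2.resize(T['frame'][190:270,150:250],None,fx=6,fy=6,interpolation=cv2.INTER_CUBIC))
EDGE=[box(0,0,0,.03,.084,.054)]
vs=[]
for P in(T,S):
  for d in outline_of('case0',P):
    r=np.asarray(d['region']);v,u=np.where(r);p=pix2w(P,u.mean(),v.mean(),.03)
    if np.hypot(p[0]-.41,p[1]-.22)<.06:
      q,i=fit([(P,r)],EDGE,[p[0],p[1],.1]);print(np.round(q,4),round(i,3),d['confidence'],r.sum());vs.append((P,r))
    if np.hypot(p[0]-.5,p[1]-.3)<.09 and r.sum()>200:
      q,i=fit([(P,r)],CASE(.1),[.4836,.2905,.2]);print('top',np.round(q,4),round(i,3),r.sum())
if len(vs)==2:print(fit(vs,EDGE,[.41,.22,.1]))
for P in(T,S):
  for k in('keeper_face','keeper_grip'): print(k,[(np.round(d['position'],4),round(d['confidence'],2)) for d in spot_point(k,P)[:1]])
"
```

```text
top [0.485  0.2931 0.2306] 0.889 347
[0.3999 0.222  0.3649] 0.907 0.6 218
[0.3947 0.2188 0.2433] 0.627 0.9 318
top [0.5063 0.2937 0.1448] 0.487 232
(array([0.39852512, 0.22170236, 0.34851895]), np.float64(0.7474443545872117))
keeper_face [(array([0.4894, 0.248 , 0.0457]), 0.48)]
keeper_grip [(array([0.5095, 0.1635, 0.0727]), 0.54)]
keeper_face [(array([0.4878, 0.2522, 0.0421]), 0.62)]
keeper_grip [(array([0.507 , 0.1626, 0.0737]), 0.92)]
```

View pics/t8.png

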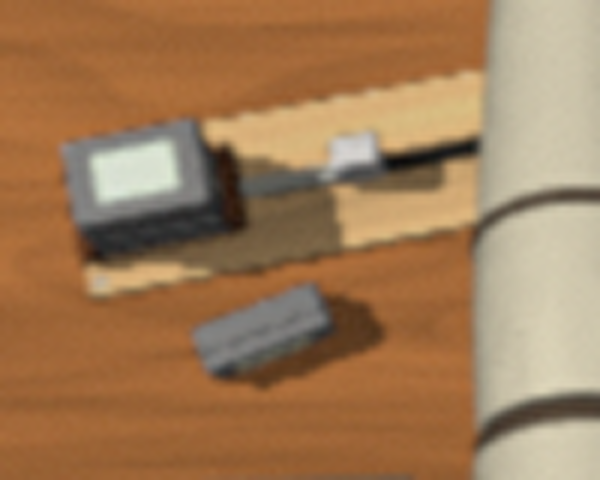

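The case stands on its long edge at (0.400, 0.222), top crop (265,330). The column of four (top (140,180)) and the keeper are undisturbed. The gripper body would hit the column if I grasped it there, so I'll first nudge it along its length with closed fingers from its far end. After that I'll carry it to the mat, tip it flat and restack it.

Call:
step_arm --targets '[[-1, [-0.055, 0.017, 0.02], 0.17], [-1, [-0.112, 0.034, 0.02], 0.35], [-1, [-0.17, 0.051, 0.02], 0.53], [-1, [-0.227, 0.069, 0.02], 0.71], [-1, [-0.285, 0.086, 0.02], 0.89], [-1, [-0.343, 0.104, 0.02], 1.06], [-1, [-0.4, 0.121, 0.02], 1.24], [-1, [-0.455, 0.138, 0.02], 1.42]]'

```text
time_s: 51.15
eef_pos: [0.3965, 0.2481, 0.2203]
tool_rot: [-0.227, 0.974, 0.0, 0.001]
ft_force: [0.8, 0.4, 0.2]
finger_gap: 0.006
grip_force: 0.0
```

```bash
python3 -c "
from h import *
go([.373,.294,.028],1.926);s=read_state();print(s['eef_pos'],s['tool_rot'],s['qpos'])"
```

```text
shift [0.0011, 0.0514, 0.1923] roll 0.102 alt -3.04 q6 -2.02 z 0.2203
[0.39646211 0.24810806 0.22027914] [-2.26513263e-01  9.74007840e-01  3.64838969e-04  5.79852695e-04] [ 9.07988783e-01  1.15486787e-01 -3.65164308e-01  1.81867437e-04
 -1.08878459e+00 -2.02187639e+00]
```

Call:
step_arm --targets '[[-1, [0.001, 0.035, 0], 0.1], [-1, [0.001, 0.051, 0.01], 0.1], [-1, [0.001, 0.051, 0.06], 0.1], [-1, [0.001, 0.051, 0.11], 0.1], [-1, [0.001, 0.051, 0.16], 0.1], [-1, [0.001, 0.051, 0.192], 0.1], [-1, [0.001, 0.051, 0.192], 0.1]]'

```text
time_s: 52.02
eef_pos: [0.3732, 0.2893, 0.0255]
tool_rot: [-0.18, 0.984, -0.003, -0.002]
ft_force: [-0.3, 0.7, 0.2]
finger_gap: 0.004
grip_force: 0.0
```

```bash
python3 -c "
from h import *
go([.373,.294,.028],1.926);c=np.array([.400,.222])-.0*np.array([-.347,.938]);go([*(c+(.057-.055)*np.array([-.347,.938])),.028],1.926)"
```

```text
shift [-0.0014, 0.0045, -0.0026] roll 0.006 alt -3.136 q6 -2.21 z 0.0255
shift [-0.0013, -0.0704, -0.0022] roll 0.006 alt -3.136 q6 -2.21 z 0.0255
```

Push along −tool y by about 70 mm, back off, and lift.

Call:
step_arm --targets '[[-1, [-0.001, -0.01, 0], 0], [-1, [-0.001, -0.02, 0], 0], [-1, [-0.001, -0.03, 0], 0], [-1, [-0.001, -0.04, 0], 0], [-1, [-0.001, -0.05, 0], 0], [-1, [-0.001, -0.06, 0], 0], [-1, [-0.001, -0.068, 0], 0], [-1, [-0.001, -0.074, 0], 0]]'

```text
time_s: 53.02
eef_pos: [0.4017, 0.2219, 0.0276]
tool_rot: [-0.179, 0.984, -0.0, -0.0]
ft_force: [-0.9, 2.9, 2.8]
finger_gap: 0.004
grip_force: 1.4
```

Call:
step_arm --targets '[[-1, [0, 0.01, 0], 0], [-1, [0, 0.012, -0.04], 0], [-1, [0, 0.012, -0.1], 0], [-1, [0, 0.012, -0.16], 0], [0, [-0.02, 0.05, -0.18], 0], [0, [-0.02, 0.1, -0.18], 0]]'

```text
time_s: 53.78
eef_pos: [0.3856, 0.3248, 0.2097]
tool_rot: [-0.178, 0.984, 0.001, 0.001]
ft_force: [-0.0, 0.5, -1.3]
finger_gap: 0.153
grip_force: 0.0
```

```bash
cat >> h.py <<'E'
EDGE=[box(0,0,0,.03,.084,.054)]
def lone(c0,boxes,yaw,rad=.06,z=.03):
    for P in(grab_frame('top'),grab_frame('scene')):
        for d in outline_of('case0',P):
            r=np.asarray(d['region']);v,u=np.where(r);p=pix2w(P,u.mean(),v.mean(),z)
            if np.hypot(p[0]-c0[0],p[1]-c0[1])<rad and r.sum()>60:
                q,i=fit([(P,r)],boxes,[p[0],p[1],yaw]);print("lone",np.round(q,4),round(i,3),round(d['confidence'],2),r.sum())
        yield P
E
python3 -c "
from h import *
for i,P in enumerate(lone([.419,.17],EDGE,.35)): cv2.imwrite(f'pics/p9_{i}.png',cv2.resize(P['frame'][(slice(190,270) if i==0 else slice(160,240)),(slice(150,250) if i==0 else slice(270,370))],None,fx=5,fy=5,interpolation=cv2.INTER_CUBIC))
s=read_state();print(s['eef_pos'],s['qpos'])
"
```

```text
lone [0.417  0.1717 0.3726] 0.894 0.62 209
lone [0.4128 0.1701 0.2567] 0.887 0.87 445
[0.38386368 0.32340386 0.20675265] [ 1.02394655e+00  1.89716651e-01 -3.09971475e-01 -3.19347328e-04
 -1.07398797e+00 -2.23233997e+00]
```

View pics/p9_1.png

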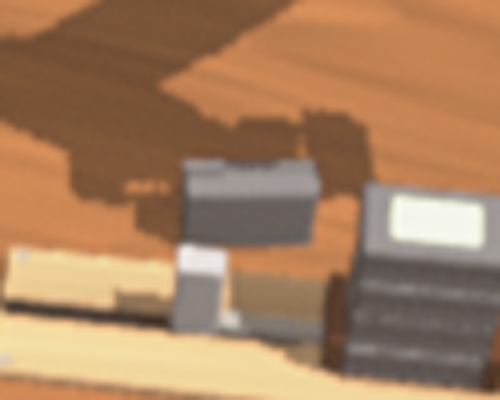

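The case is still standing, now at about (0.416, 0.171), scene crop (250,205), and clear of the column. Next is grasping it across its 30 mm thickness.

```bash
python3 -c "
from h import *
go([.419,.1635,.19],.36)"
```

```text
shift [0.0238, -0.162, 0.0171] roll -1.569 alt 1.573 q6 -2.23 z 0.2068
```

Call:
step_arm --targets '[[0.2, [0.003, -0.02, 0], -0.185], [0.2, [0.006, -0.04, 0], -0.37], [0.2, [0.009, -0.06, 0], -0.555], [0.2, [0.012, -0.08, 0], -0.74], [0.2, [0.015, -0.1, 0], -0.925], [0.2, [0.018, -0.12, 0], -1.11], [0.2, [0.021, -0.14, 0], -1.295], [0.2, [0.024, -0.162, 0.017], -1.48]]'

```text
time_s: 54.98
eef_pos: [0.4199, 0.1619, 0.1911]
tool_rot: [0.797, -0.603, 0.0, -0.001]
ft_force: [-0.4, -0.3, -0.2]
finger_gap: 0.599
grip_force: 0.0
```

```bash
python3 -c "
from h import *
go([.419,.1635,.034],.365);print(read_state()['eef_pos'])"
```

```text
shift [-0.0018, 0.0007, 0.1571] roll -0.09 alt 3.052 q6 -0.46 z 0.1911
[0.41994592 0.16185273 0.19108693]
```

Call:
step_arm --targets '[[0.2, [-0.001, 0.001, 0.03], -0.09], [0.2, [-0.001, 0.001, 0.08], -0.09], [0.2, [-0.001, 0.001, 0.13], -0.09], [0.2, [-0.001, 0.001, 0.156], -0.09], [0.2, [-0.001, 0.001, 0.156], -0.09], [-0.7, [-0.001, 0.001, 0.156], -0.09], [-0.7, [-0.001, 0.001, 0.156], -0.09], [-0.7, [-0.001, 0.001, 0.156], -0.09]]' --grip_force 25

```text
time_s: 55.98
eef_pos: [0.4188, 0.1641, 0.0357]
tool_rot: [0.822, -0.569, 0.0, -0.001]
ft_force: [0.2, -1.3, -0.2]
finger_gap: 0.346
grip_force: 8.1
```

Call:
step_arm --targets '[[-0.7, [0, 0, 0], 0], [-0.7, [0, 0, -0.04], 0], [-0.7, [0, 0, -0.09], 0], [-0.7, [0, 0, -0.13], 0]]'

```text
time_s: 56.48
eef_pos: [0.4183, 0.1638, 0.1664]
tool_rot: [0.822, -0.569, 0.0, -0.001]
ft_force: [1.1, 0.9, -1.8]
finger_gap: 0.343
grip_force: 24.9
```

```bash
python3 -c "
from h import *
go([.49,-.22,.1],.365);print(read_state()['eef_pos'])"
```

```text
shift [0.3845, 0.068, 0.0662] roll -0.005 alt 3.136 q6 -0.38 z 0.1664
[0.41832112 0.16378496 0.16644601]
```

Call:
step_arm --targets '[[-0.7, [0.02, 0.004, 0], 0], [-0.7, [0.07, 0.015, 0], 0], [-0.7, [0.125, 0.026, 0], 0], [-0.7, [0.185, 0.038, 0.01], 0], [-0.7, [0.245, 0.05, 0.03], 0], [-0.7, [0.305, 0.063, 0.05], 0], [-0.7, [0.355, 0.074, 0.08], 0], [-0.7, [0.385, 0.08, 0.1], 0]]'

```text
time_s: 57.48
eef_pos: [0.478, -0.2269, 0.0629]
tool_rot: [0.821, -0.57, -0.001, 0.0]
ft_force: [0.8, 0.5, -0.5]
finger_gap: 0.343
grip_force: 24.9
```

Call:
step_arm --targets '[[-0.7, [0, 0, 0], 0], [-0.7, [0, 0, 0.012], 0], [-0.7, [0, 0, 0.022], 0], [-0.7, [0, 0, 0.025], 0], [-0.7, [0, 0, 0.025], 0]]'

```text
time_s: 58.1
eef_pos: [0.4792, -0.2242, 0.0398]
tool_rot: [0.822, -0.569, 0.0, 0.0]
ft_force: [0.3, 0.2, -1.7]
finger_gap: 0.348
grip_force: 24.9
```

Call:
step_arm --targets '[[-0.7, [0, 0, 0.001], 0], [-0.3, [0, 0, 0.001], 0], [0.2, [0, 0, 0.001], 0], [0.2, [0, 0, -0.03], 0], [0, [0, 0.0, -0.08], 0], [-1, [0, 0.03, -0.08], 0], [-1, [0, 0.055, -0.08], 0], [-1, [0, 0.055, -0.06], 0]]'

```text
time_s: 59.1
eef_pos: [0.4274, -0.2449, 0.1014]
tool_rot: [0.822, -0.57, 0.002, -0.001]
ft_force: [-0.2, -0.4, 1.0]
finger_gap: 0.245
grip_force: 0.0
```

Call:
step_arm --targets '[[-1, [-0.006, 0, 0.025], 0], [-1, [-0.008, 0, 0.055], 0], [-1, [-0.008, 0, 0.055], 0], [-1, [-0.008, -0.015, 0.055], 0], [-1, [-0.008, -0.03, 0.055], 0], [-1, [-0.008, -0.045, 0.055], 0], [-1, [-0.008, -0.06, 0.055], 0], [-1, [-0.008, -0.065, 0.055], 0]]'

```text
time_s: 60.1
eef_pos: [0.487, -0.2133, 0.0448]
tool_rot: [0.822, -0.569, 0.0, -0.0]
ft_force: [-0.1, -0.4, 0.1]
finger_gap: 0.004
grip_force: 0.0
```

Call:
step_arm --targets '[[-1, [0, 0.01, -0.03], 0], [-1, [0, 0.03, -0.08], 0], [-1, [0, 0.09, -0.15], 0], [0.7, [-0.05, 0.11, -0.18], 0], [0.7, [-0.1, 0.12, -0.18], 0], [0.7, [-0.15, 0.12, -0.18], 0]]'

```text
time_s: 60.85
eef_pos: [0.3191, -0.115, 0.2257]
tool_rot: [0.821, -0.57, 0.001, -0.001]
ft_force: [1.2, 1.0, 0.7]
finger_gap: 0.26
grip_force: 0.0
```

```bash
python3 -c "
from h import *
for i,P in enumerate(lone([.5,-.22],CASE(.003),.36,rad=.1)): cv2.imwrite(f'pics/p10_{i}.png',cv2.resize(P['frame'][(slice(160,270) if i==0 else slice(140,240)),(slice(250,370) if i==0 else slice(120,260))],None,fx=5,fy=5,interpolation=cv2.INTER_CUBIC))
print(read_state()['eef_pos'])
"
```

```text
lone [ 0.5182 -0.2015  0.3836] 0.932 0.76 321
lone [ 0.5142 -0.2029  0.348 ] 0.909 0.85 458
[ 0.32046522 -0.1149      0.22522445]
```

View pics/p10_0.png

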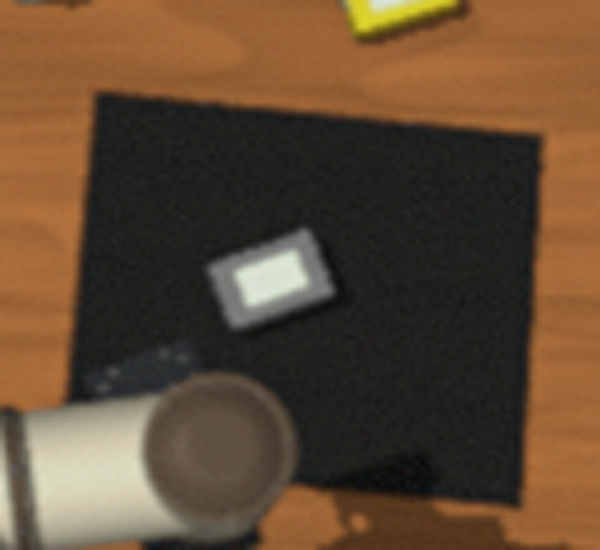

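The case fell flat with its label up, at about (0.518, -0.2015), top crop (270,280). Grasping it now.

```bash
python3 -c "
from h import *
go([.518,-.2015,.06],.38)"
```

```text
shift [0.151, -0.1537, 0.1656] roll -0.017 alt 3.124 q6 0.22 z 0.2252
```

Call:
step_arm --targets '[[0.7, [0.035, -0.036, 0.0], -0.015], [0.7, [0.075, -0.077, 0.02], -0.015], [0.7, [0.115, -0.117, 0.06], -0.015], [0.7, [0.145, -0.148, 0.1], -0.015], [0.7, [0.151, -0.154, 0.14], -0.015], [0.7, [0.151, -0.154, 0.165], -0.015], [0.7, [0.151, -0.154, 0.165], -0.015], [0.7, [0.151, -0.154, 0.165], -0.015]]'

```text
time_s: 62.05
eef_pos: [0.5185, -0.2039, 0.0602]
tool_rot: [0.826, -0.564, 0.001, -0.0]
ft_force: [0.5, -0.7, 0.3]
finger_gap: 0.851
grip_force: 0.0
```

```bash
python3 -c "
from h import *
go([.518,-.2015,.007],.38)"
```

```text
shift [-0.0025, -0.0004, 0.0532] roll -0.006 alt 3.135 q6 0.46 z 0.0602
```

Call:
step_arm --targets '[[0.7, [-0.002, 0, 0.03], 0], [0.7, [-0.002, 0, 0.053], 0], [0.7, [-0.002, 0, 0.053], 0], [-0.2, [-0.002, 0, 0.053], 0], [-0.2, [-0.002, 0, 0.053], 0], [-0.2, [-0.002, 0, 0.053], 0], [-0.2, [-0.002, 0, 0.0], 0], [-0.2, [-0.002, 0, -0.06], 0]]' --grip_force 30

```text
time_s: 63.05
eef_pos: [0.516, -0.2007, 0.12]
tool_rot: [0.826, -0.563, -0.002, 0.001]
ft_force: [1.7, -0.6, -2.1]
finger_gap: 0.618
grip_force: 29.9
```

```bash
python3 -c "
from h import *
go([.4836,.290,.19],.203);s=read_state();print(s['eef_pos'],s['ft_force'],s['finger_gap']*87)"
```

```text
shift [-0.4686, -0.1492, -0.0696] roll 0.172 alt -2.97 q6 0.45 z 0.12
[ 0.51597003 -0.20066658  0.12000763] [ 1.69697842 -0.5501754  -2.09225901] 53.79854601776635
```

Call:
step_arm --targets '[[-0.2, [-0.02, -0.006, -0.02], 0.01], [-0.2, [-0.06, -0.019, -0.04], 0.03], [-0.2, [-0.105, -0.033, -0.06], 0.05], [-0.2, [-0.155, -0.049, -0.07], 0.07], [-0.2, [-0.21, -0.067, -0.07], 0.09], [-0.2, [-0.265, -0.084, -0.07], 0.11], [-0.2, [-0.32, -0.102, -0.07], 0.14], [-0.2, [-0.36, -0.115, -0.07], 0.172]]'

```text
time_s: 64.05
eef_pos: [0.4915, 0.1784, 0.1898]
tool_rot: [0.775, -0.632, -0.0, -0.0]
ft_force: [1.2, 0.2, -0.7]
finger_gap: 0.62
grip_force: 29.9
```

```bash
python3 -c "
from h import *
go([.4836,.290,.15],.203);s=read_state();print(s['eef_pos'],s['ft_force'],s['finger_gap']*87)"
```

```text
shift [-0.1109, -0.0147, 0.0399] roll -0.0 alt 3.142 q6 -0.46 z 0.1898
[0.49152522 0.17842649 0.18980916] [ 1.17364592  0.22137211 -0.69698164] 53.93287140150634
```

Call:
step_arm --targets '[[-0.2, [-0.03, -0.004, 0.0], 0], [-0.2, [-0.065, -0.009, 0.0], 0], [-0.2, [-0.095, -0.013, 0.0], 0], [-0.2, [-0.109, -0.015, 0.005], 0], [-0.2, [-0.111, -0.015, 0.02], 0], [-0.2, [-0.111, -0.015, 0.04], 0], [-0.2, [-0.111, -0.015, 0.04], 0], [-0.2, [-0.111, -0.015, 0.04], 0]]'

```text
time_s: 65.05
eef_pos: [0.485, 0.2874, 0.1499]
tool_rot: [0.775, -0.632, 0.0, -0.0]
ft_force: [-0.2, -0.0, -1.7]
finger_gap: 0.618
grip_force: 29.9
```

```bash
python3 -c "
from h import *
go([.4836,.291,.137],.203);s=read_state();print(s['eef_pos'],s['ft_force'],s['finger_gap']*87)"
```

```text
shift [-0.0038, 0.0007, 0.0129] roll -0.001 alt 3.141 q6 -0.62 z 0.1499
[0.48501754 0.28737307 0.14993857] [-0.24479361 -0.02578355 -1.74731864] 53.80524632255345
```

Call:
step_arm --targets '[[-0.2, [-0.002, 0.0005, 0.005], 0], [-0.2, [-0.004, 0.0005, 0.01], 0], [-0.2, [-0.004, 0.0005, 0.013], 0], [-0.2, [-0.004, 0.0005, 0.013], 0]]'

```text
time_s: 65.55
eef_pos: [0.4832, 0.2917, 0.1364]
tool_rot: [0.775, -0.632, -0.0, 0.0]
ft_force: [0.7, -0.2, -2.0]
finger_gap: 0.617
grip_force: 29.9
```

Call:
step_arm --targets '[[-0.2, [0, 0, 0.001], 0], [-0.2, [0, 0, 0.002], 0], [-0.2, [0, 0, 0.002], 0]]'

```text
time_s: 65.92
eef_pos: [0.4836, 0.2919, 0.1349]
tool_rot: [0.775, -0.632, 0.0, -0.0]
ft_force: [0.2, 0.1, -1.4]
finger_gap: 0.621
grip_force: 29.9
```

Call:
step_arm --targets '[[-0.2, [0, 0, 0.001], 0], [-0.2, [0, 0, 0.002], 0], [-0.2, [0, 0, 0.002], 0]]'

```text
time_s: 66.3
eef_pos: [0.4837, 0.2919, 0.1349]
tool_rot: [0.775, -0.632, 0.0, -0.001]
ft_force: [-3.8, -1.5, 9.2]
finger_gap: 0.621
grip_force: 29.9
```

Call:
step_arm --targets '[[-0.2, [0, 0, -0.0015], 0], [0.2, [0, 0, -0.0015], 0], [0.6, [0, 0, -0.0015], 0], [0.6, [0, 0, -0.0015], 0], [0.6, [0, 0, -0.04], 0], [0.6, [0, 0, -0.09], 0], [0.6, [0.05, 0, -0.1], 0], [0.6, [0.11, 0, -0.1], 0]]'

```text
time_s: 67.3
eef_pos: [0.5063, 0.1841, 0.2338]
tool_rot: [0.776, -0.631, 0.0, -0.001]
ft_force: [1.2, -0.6, -0.8]
finger_gap: 0.802
grip_force: 0.0
```

Call:
step_arm --targets '[[0.6, [0.06, -0.02, 0], 0], [0.6, [0.12, -0.04, 0], 0], [0.6, [0.18, -0.06, 0], 0], [0.6, [0.24, -0.08, 0], 0], [0.6, [0.29, -0.1, 0], 0], [0.6, [0.29, -0.1, 0], 0]]'

```text
time_s: 68.05
eef_pos: [0.6628, -0.0834, 0.2305]
tool_rot: [0.773, -0.634, -0.001, 0.001]
ft_force: [-0.5, -0.1, -1.2]
finger_gap: 0.8
grip_force: 0.0
```

```bash
python3 -c "
from h import *
column(.13,b=(.4836,.2905),save='fin2')
for n in('top','scene'):
  P=grab_frame(n)
  for k in('keeper_face','keeper_grip'): print(k,[(np.round(d['position'],4),round(d['confidence'],2)) for d in spot_point(k,P)[:1]])
print(read_state()['eef_pos'])
import glob;print(glob.glob('pics/fin2*'))
a,b=[cv2.resize(cv2.imread(f),(400,300)) for f in sorted(glob.glob('pics/fin2*'))];cv2.imwrite('pics/end.png',cv2.resize(np.hstack([a,b]),(800,300)))"
```

```text
col [0.4837 0.291  0.1939] 0.93 conf 0.56 n 376 along 0.0004 across 0.0002
col [0.4808 0.2893 0.1717] 0.937 conf 0.8 n 670 along -0.0006 across -0.0029
col [0.4836 0.2905 0.    ] -0.0 conf 0.75 n 217 along 0.0 across 0.0
col [0.5043 0.2906 0.1808] 0.432 conf 0.56 n 202 along -0.0041 across 0.0203
keeper_face [(array([0.4874, 0.2515, 0.0451]), 0.74)]
keeper_grip [(array([0.51  , 0.1639, 0.0736]), 0.51)]
keeper_face [(array([0.4923, 0.2519, 0.0442]), 0.54)]
keeper_grip [(array([0.5087, 0.1629, 0.0709]), 0.56)]
[ 0.6616839  -0.07899523  0.23319207]
['pics/fin2_44.png', 'pics/fin2_43.png']
```

View pics/end.png

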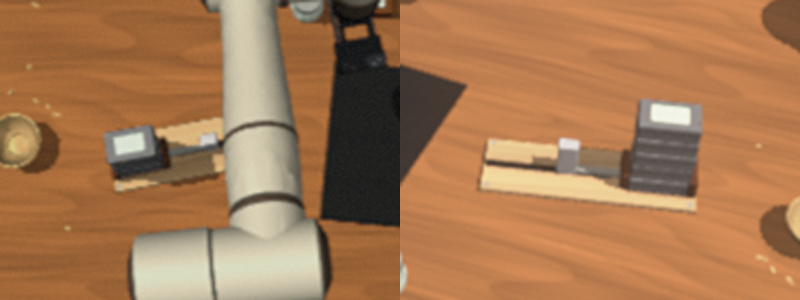

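The five cases stand square, with the fit offset under 1 mm in the top view. The keeper is against the column at scene crop (565,155)–(630,165), and the arm is clear. Handing in.

```bash
python3 -c "
from plant import *
print(finish_job())"
```

```text
the job is handed in; nothing more can be done
None
```

I handed the job in at about 68 s of the 210 s: all five grey cases found on the mat are in one square column in the bay, with the keeper slid forward against it and released. The top case was knocked off once, and I put it back. The hand-in returned no verdict, so this rests on the last pictures and force readings.

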